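# Hang the dried sample on the hanging scale

## Robot

A 6-joint arm with a two-finger parallel gripper is mounted at the origin on the work surface. World frame = base frame: x ahead of the robot, y to its left, z up, the work surface at z = 0. Lengths are in mm, angles in rad, forces in N, time in s.
With the tool pointing down it reaches from about 250 to 850 mm from the base axis. Payload 12.5 kg.
Tool frame: the origin (TCP) lies between the finger pads; the fingertips stand 8 mm ahead of it and the grasp point (between the pads) lies 11 mm behind it; z points along the fingers, y is the direction in which the jaws open and shut (so a half turn about z gives the same grasp; the last joint's range is limited). The gripper opens to 93 mm and grips with 3 to 60 N. Pads are 15 mm wide; open, the fingers measure 128 mm over their backs; the gripper's body (75 mm by 188 mm) begins 65 mm behind the grasp point.
Start: joints at [1.215, 0.351, 1.652, -0, 1.139, -0.085], TCP at [147.095, 529.951, 226.633] pointing down, gripper open.
Joint ranges: [-2.75, 2.75], [-0.79, 2.1], [0.01, 2.65], [-1.57, 4.71], [0.07, 3.14], [-2.87, 2.87]. Speed limits (rad/s): [2.22, 2.22, 2.79, 3.14, 3.14, 3.14].

## Interface

Orientations are given as [roll, pitch, yaw] about the fixed x, y, z axes, in that order (R = Rz(yaw) Ry(pitch) Rx(roll)).
In Python, from bench import get_state, get_image, finish_job gives the robot as it stands.
- The arm moves only by the shell command python3 -m creep 'ROWS'. ROWS is JSON, a list of rows, each an object with "slide": the shift along the tool's x, y, z in m, a list of three; "dr": the turn, a rotation vector about the tool's x, y, z in degrees, a list of three; "claw": the opening, from 0 (shut) to 1 (fully open). A call has 1 to 5 rows; each row shifts and turns the commanded pose from where the row before left it, along the tool's axes as they then stand; what a row does not reach is not made up. A row lasts 1/10 s, in which the tool goes at most 50 mm and 8.59 degrees, less where a joint would pass 70% of its speed; a pose out of reach is approached as far as the arm can. A call with a gripper value outside its range is refused whole. The fingers move at their own pace and stop on an object; the grip force is fixed at half the most. Time passes only in rows, so rows that do not move let the fingers close. It gives the time, the measured TCP pose, the force and the opening at its end, in the units of the state.
- get_state(): the state, without advancing time (a new reading comes with each control period).
- get_image(name): name is "scene" or "side" or "wrist"; returns a dict with "color" (420x560x3 uint8, red, green, blue), "range_z" (420x560 float32, mm along the optical axis (not along the pixel's ray), 0 where there is no reading), "camera_matrix" (3x3 intrinsics, pixels), "dist" ([k1, k2, p1, p2, k3] as OpenCV has them; the pictures are not rectified), "eye" and "attitude" of the camera in the world. Camera axes: x right, y down, z forward; pixel columns grow to the right and rows downward; lengths in mm; the calibration is good to about 2 mm. A picture is of the moment at which its call begins.
- finish_job(): hands the job in, once; it reports no verdict.
The state is a dict: "time": time; "qpos": joint angles; "qvel": joint speeds; "tau": joint torques, N m; "eef_pos": TCP position; "ee_rot": TCP orientation; "ft_force": force on the tool from outside, world axes, zero at the start; "ft_torque": the same for the moment, N m; "width": finger opening in mm.
Only numpy, scipy, OpenCV 4.12 (cv2) and the standard library are available. Lean on these libraries where they do the work, as an engineer would, in place of code of your own. Each camera call takes 0.05 s, during which the arm holds its last target.

## Task

The scale's hook is still swinging from the last weighing: steady it with your fingertips, draw them away and let it hang still. Then take the sample tray with the three dried mushroom caps in it by its bail and hang it on the hook by the raised middle of the bail, resting it in the hook before you let go, so that it hangs level and quiet with all three caps still in it. Keep off the scale's body and leave the empty tray and the other things on the bench where they are.

Things in the scene. Friction and masses are not known exactly. Their poses are not given: they have to be found in the camera images.
- stand: gallows stand fixed to the bench: grey base plate 180 x 330 x 10 mm, steel column 30 mm thick 205 mm to the -y side of the origin, grey square arm (30 mm) at 600 to 630 mm height reaching over to +y. Origin on the bench, plumb below the hook's pin; its x axis points away from the robot 5 to 26 degrees to the right of the robot's own x, z up
- scale: orange hanging scale fixed under the stand's arm, straight above the hook: 44 (stand's x) x 104 (y) x 125 mm high, underside 431 mm above the bench; origin at the hook's pin, axes as the stand's. An upright gripper cannot work below it: lean the tool 25 to 40 degrees, fingers pointing down and away from the robot
- hook_pin (a joint): swing of the hook on its pin (the stand's y axis, 415 mm above the bench), rad: 0 = plumb (it rests within 0.03 of this), positive = lower end swung towards the robot (stand's -x); stops at 1.1 either way. Starts at 0.3 to 0.55 and swings freely, about 0.8 s a cycle, so lightly damped that it will not settle by itself in time
- drop_hook: yellow-painted steel hook of 8 mm rod, 174 mm long, 0.18 kg, lying and swinging in the stand's x-z plane; origin at the pin. Its shank runs 110 mm down, cranks 18 mm away from the robot, then a half round (18 mm radius, lowest point plumb below the pin) ends in the tip on the robot's side. It presses a finger with only 0.1 to 0.4 N; one held 20 mm past plumb stops it in about 2 s
- hook_seat (a point): where the axis of a hung 8 mm bar lies in the hook: plumb below the pin, 162 mm down it (253 mm above the bench when plumb), 4 mm plus 4 mm above the centre line of the hook's lowest point
- hook_tip (a point): end of the hook's tip (8 mm rod): 25 mm towards the robot from the shank's line and 138 mm below the pin; a bar must pass over it, its axis at least 8 mm above this point, into the 28 mm wide mouth between tip and shank, and go down to the seat
- sample_tray: white slotted tray 110 x 150 x 45 mm holding the caps, with a rigid bail of 8 mm steel rod; 0.26 kg. Origin under its centre, z up, y along the bail. The bail rises at |y| = 79 mm and runs level along y, axis 165 mm above the underside, from |y| = 71 to 15 mm on each side (grip it there, best at 44 mm), then bends up to a peak in the middle, axis 178 mm up. Alike when turned end for end
- sample_tray_bail (a point): peak of the sample tray's bail, on the rod's axis: x = y = 0, 178 mm above the tray's underside; axes as the tray's. It comes to lie at the hook's seat
- cap0_mid (a point): middle of a dried mushroom cap (brown dome 38 mm across, 16 mm high, 12 g) lying loose in the sample tray
- cap1_mid (a point): second mushroom cap, the same
- cap2_mid (a point): third mushroom cap, the same
- empty_tray: a second tray and bail exactly like the sample tray but empty; origin at the centre of its underside. Stays where it is
- check_weight: steel check weight, 44 mm across, 68 mm high, 0.5 kg, origin at its foot; stays
- jar: glass jar with green lid, 64 mm across, 95 mm high, origin at its foot; stays
- spray_can: aluminium can with white cap, 56 mm across, 160 mm high, origin at its foot; stays
- moisture_meter: yellow hand-held meter lying on the bench, 150 x 62 x 28 mm plus two pins, origin below its middle; stays

How it is judged (in metres and radians):
On the way, in this order (a step that is already met when the one before it is completed fails the run):
1. the hook is stopped by the fingers: they touch it and it does not swing (contact force between the fingers and drop_hook above 0.03 N and velocity of joint hook_pin between -0.2 and 0.2 rad/s and value of joint hook_pin between -0.7 and 0.7 rad), for 0.25 s.
2. the fingers have left the hook and it hangs still and empty, the sample tray still on the bench (contact force between each of the fingers, sample_tray and drop_hook below 0.01 N and height (world z) of sample_tray below 0.02 m and velocity of joint hook_pin between -0.6 and 0.6 rad/s and value of joint hook_pin between -0.09 and 0.09 rad), for 0.8 s.
3. the bail rests in the hook while the fingers still hold the tray (distance between sample_tray_bail and hook_seat below 0.014 m and contact force between sample_tray and drop_hook above 0.2 N and contact force between the fingers and sample_tray above 0.3 N), for 0.1 s.
At the end, for the whole second after the job is handed in: The sample tray hangs on the hook by the peak of its bail (within 10 mm of the hook's seat), clear of the bench, level within 10 degrees, swinging slower than 100 mm/s, all three caps in it; nothing else displaced (distance between sample_tray_bail and hook_seat below 0.01 m and contact force between sample_tray and drop_hook above 1.5 N and angle between sample_tray's own z axis and vertical below 0.17 rad and height (world z) of sample_tray above 0.05 m and linear speed of sample_tray below 0.1 m/s and angular speed of sample_tray below 0.7 rad/s and value of joint hook_pin between -0.15 and 0.15 rad and x of cap0_mid in the frame of sample_tray between -0.055 and 0.055 m and y of cap0_mid in the frame of sample_tray between -0.075 and 0.075 m and z of cap0_mid in the frame of sample_tray between 0 and 0.045 m and x of cap1_mid in the frame of sample_tray between -0.055 and 0.055 m and y of cap1_mid in the frame of sample_tray between -0.075 and 0.075 m and z of cap1_mid in the frame of sample_tray between 0 and 0.045 m and x of cap2_mid in the frame of sample_tray between -0.055 and 0.055 m and y of cap2_mid in the frame of sample_tray between -0.075 and 0.075 m and z of cap2_mid in the frame of sample_tray between 0 and 0.045 m); the robot touches nothing.
It fails at once if the empty tray is moved more than 30 mm (distance of empty_tray from where it was at the start of the episode above 0.03 m).
It fails at once if another thing on the bench is moved more than 30 mm (distance of any of check_weight, jar, spray_can, moisture_meter from where it was at the start of the episode above 0.03 m).
It fails at once if the robot pushes on the scale's body (over 3 N) (contact force between any of the fingers, the arm and scale above 3 N).
It also fails if it takes over 64 s, if anything falls off the work surface, if the arm or the gripper's body presses on something with over 40 N, if the wrist force passes 120 N, or if a joint passes its speed limit or range.

## Working session

There is one attempt and no reset: what is moved stays moved. The work goes in short steps, Python scripts to look and compute and a shell command to move; the robot and the scene stay as the last step left them, time stands still between calls to the robot, and variables do not carry over. Pictures are saved under pics/ and viewed, and the job is handed in when it is done.

```bash
mkdir -p pics; ls; cat > h.py <<'E'
import numpy as np, cv2, pickle
from bench import get_state, get_image
def snap(n,tag):
    im=get_image(n); cv2.imwrite(f'pics/{tag}.png',im['color'][:,:,::-1]); pickle.dump(im,open(f'pics/{tag}.pkl','wb')); return im
def load(tag): return pickle.load(open(f'pics/{tag}.pkl','rb'))
E
python3 - <<'E'
from h import *
print(get_state())
for n in ['scene','side','wrist']:
    im=snap(n,n+'0'); print(n,im['camera_matrix'],im['dist'],im['eye'],im['attitude'])
E
```

```text
pics
{'time': 0.0, 'qpos': array([ 1.21533114e+00,  3.51223694e-01,  1.65242015e+00, -6.76476265e-07,
        1.13908654e+00, -8.45889393e-02]), 'qvel': array([ 0.00160987,  0.0005859 ,  0.00049974,  0.00102423,  0.00103246,
       -0.00126036]), 'tau': array([-1.85878285e-03, -4.97315633e+01, -2.85257810e+01,  6.98617660e-02,
        2.55912443e-02, -1.13986980e-04]), 'eef_pos': array([147.02103934, 529.64300996, 226.109788  ]), 'ee_rot': array([-3.14045894e+00, -9.55129209e-05,  2.87071663e+00]), 'ft_force': array([-0.78191357,  0.4421473 , -0.71261394]), 'ft_torque': array([ 0.00129847,  0.0135759 , -0.00461561]), 'width': 93.15476093438575}
scene [[395.01404643   0.         277.26553   ]
 [  0.         395.01404643 205.32963989]
 [  0.           0.           1.        ]] [-0.05183797  0.          0.          0.          0.        ] [ 908.83326015  455.62379243 1013.29183408] [-2.5584345  -0.01309671  2.46778656]
side [[474.36526306   0.         289.28581332]
 [  0.         474.36526306 209.65660307]
 [  0.           0.           1.        ]] [-0.05542507  0.          0.          0.          0.        ] [ 90.94619478 579.6358288  892.81885009] [-2.29913378e+00 -1.11329680e-03 -2.33600214e+00]
wrist [[345.00656242   0.         280.86687301]
 [  0.         345.00656242 215.95874773]
 [  0.           0.           1.        ]] [0.02662533 0.         0.         0.         0.        ] [ 80.64341698 546.83211098 383.56749717] [2.89206039e+00 1.81567909e-03 1.30108750e+00]
```

View pics/scene0.png

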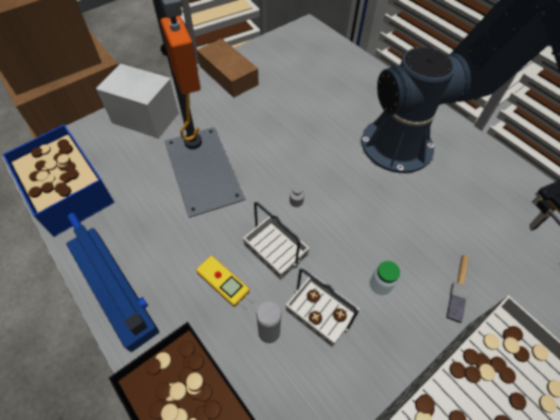

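View pics/side0.png

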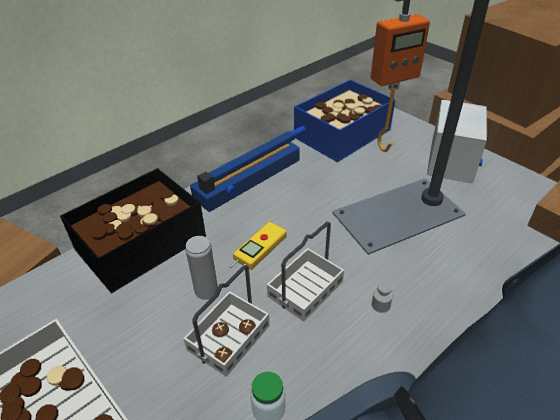

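View pics/wrist0.png

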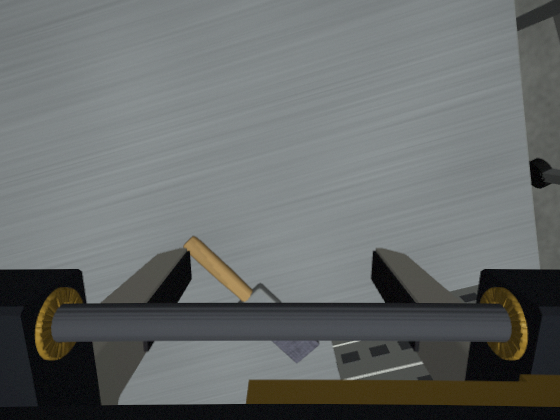

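The scene view shows the stand plate around (203,170), the scale at (180,55), the hook at (190,130), the sample tray with three caps at (322,307), the empty tray at (276,245) and the jar at (387,278). The side view shows the hook at (388,140) and the sample tray at (228,335).

```bash
cat >> h.py <<'E'
from scipy.spatial.transform import Rotation as Ro
def cloud(im):
    K=im['camera_matrix']; H,W=im['range_z'].shape
    u,v=np.meshgrid(np.arange(W),np.arange(H))
    p=cv2.undistortPoints(np.stack([u,v],-1).reshape(-1,1,2).astype(np.float64),K,np.array(im['dist'])).reshape(H,W,2)
    z=im['range_z'].astype(float)
    P=np.dstack([p[...,0]*z,p[...,1]*z,z])
    R=Ro.from_euler('xyz',im['attitude']).as_matrix()
    return P@R.T+np.array(im['eye'])
def proj(im,P):
    R=Ro.from_euler('xyz',im['attitude']).as_matrix()
    Pc=(np.atleast_2d(P)-im['eye'])@R
    return cv2.projectPoints(Pc,np.zeros(3),np.zeros(3),im['camera_matrix'],np.array(im['dist']))[0].reshape(-1,2)
E
python3 - <<'E'
from h import *
for t in ['scene0','side0']:
    im=load(t); C=cloud(im); c=im['color'].astype(int); ok=im['range_z']>0
    print(t,'bench z',C[300,200] if t=='side0' else C[200,270])
    hsv=cv2.cvtColor(im['color'],cv2.COLOR_RGB2HSV)
    # plate: height 10
    m=ok&(abs(C[...,2]-10)<4)
    n,l,s,cen=cv2.connectedComponentsWithStats(m.astype(np.uint8))
    for i in range(1,n):
        if s[i,4]>1500:
            pts=C[l==i][:,:2].astype(np.float32); print('plate?',s[i],cv2.minAreaRect(pts))
    # orange scale
    m=ok&(C[...,2]>420)&(C[...,2]<570)&(c[...,0]>120)&(c[...,2]<80)
    P=C[m]; print('scale',m.sum(),P.min(0),P.max(0),P.mean(0), cv2.minAreaRect(P[:,:2].astype(np.float32)))
    # hook yellow
    m=ok&(C[...,2]>240)&(C[...,2]<418)&(c[...,0]>c[...,2]*1.6)&(C[...,0]>300)
    P=C[m]; print('hook',m.sum()); print(P[::max(1,len(P)//25)].round())
    # white tray 
    for b in [(20,55),(130,190)]:
        m=ok&(C[...,2]>b[0])&(C[...,2]<b[1])&(C[...,0]>250)&(C[...,0]<800)&(C[...,1]<400)
        n,l,s,cen=cv2.connectedComponentsWithStats(m.astype(np.uint8))
        for i in range(1,n):
            if s[i,4]>60: P=C[l==i]; print(b,s[i],P.mean(0).round(),cv2.minAreaRect(P[:,:2].astype(np.float32)))
E
```

```text
scene0 bench z [486.38286023 -88.29563991  -0.77225262]
plate? [ 164  127   81   91 3965] ((586.0195922851562, -318.593017578125), (335.2953796386719, 180.7259521484375), 73.17516326904297)
scale 509 [ 560.31169728 -419.02823382  471.69137845] [ 645.14659334 -179.10514194  568.3696133 ] [ 617.64326423 -220.45402346  555.27788779] ((593.2500610351562, -299.87530517578125), (247.23313903808594, 43.03886795043945), 74.01956176757812)
hook 605
[[  826. -1279.   249.]
 [  755. -1219.   248.]
 [  823. -1267.   249.]
 [  751. -1207.   248.]
 [  807. -1245.   249.]
 [  736. -1183.   249.]
 [  783. -1212.   250.]
 [  823. -1243.   248.]
 [  752. -1188.   244.]
 [  775. -1192.   248.]
 [  794. -1204.   246.]
 [  800. -1195.   248.]
 [  805. -1187.   250.]
 [  846. -1210.   248.]
 [  825. -1191.   244.]
 [  567.  -424.   397.]
 [  564.  -420.   293.]
 [  617.  -230.   389.]
 [  620.  -233.   364.]
 [  626.  -235.   341.]
 [  628.  -233.   323.]
 [  637.  -241.   299.]
 [  646.  -240.   287.]
 [  618.  -230.   263.]
 [  648.  -243.   257.]
 [  643.  -239.   250.]]
(20, 55) [ 39  36  55  24 441] 
[... 5378 characters left out ...]
57397460938, -659.3574829101562), (91.55753326416016, 207.04730224609375), 29.108196258544922)
(130, 190) [435 148  16  22 219] [ 548. -421.  160.] ((548.492431640625, -423.4679870605469), (31.192472457885742, 19.92668342590332), 24.222097396850586)
(130, 190) [282 221  49  53 311] [579.  62. 164.] ((580.2478637695312, 56.71446990966797), (10.840168952941895, 165.5509033203125), 6.0055155754089355)
(130, 190) [186 236  26  27 590] [732. 234. 153.] ((737.9351806640625, 230.59967041015625), (52.84388732910156, 53.31764602661133), 18.363914489746094)
(130, 190) [192 265  58  66 416] [599. 279. 164.] ((600.9295043945312, 273.1185302734375), (10.06396484375, 165.324951171875), 12.074105262756348)
```

```bash
cat >> h.py <<'E'
PIN=np.array([612.,-232.6,415.]); SY=np.radians(-17.1)
XS=np.array([np.cos(SY),np.sin(SY),0]); YS=np.array([-np.sin(SY),np.cos(SY),0])
def toolR(az,lean,spin=0,phi=0):
    """az: heading of lean (deg); spin about tool z; phi about tool y"""
    a=np.radians(az);l=np.radians(lean)
    r=np.array([np.cos(a),np.sin(a),0]);t=np.array([-np.sin(a),np.cos(a),0]);k=np.array([0,0,1.])
    z=np.sin(l)*r-np.cos(l)*k; x=t; y=np.cross(z,x)
    return np.column_stack([x,y,z])@Ro.from_euler('y',phi,degrees=True).as_matrix()@Ro.from_euler('z',spin,degrees=True).as_matrix()
def cur():
    s=get_state(); return np.array(s['eef_pos']),Ro.from_euler('xyz',s['ee_rot']).as_matrix(),s
def plan(p,R,n=None,frm=None):
    from scipy.linalg import logm,expm
    p0,R0=frm if frm else cur()[:2]
    D=np.eye(4);D[:3,:3]=R0.T@R;D[:3,3]=R0.T@(p-p0)/1000
    ang=np.degrees(np.linalg.norm(Ro.from_matrix(D[:3,:3]).as_rotvec()))
    if n is None: n=int(np.ceil(max(ang/8.5,np.linalg.norm(D[:3,3])/.048,1)))
    while True:
        T=np.real(expm(logm(D)/n)); 
        if np.linalg.norm(T[:3,3])<.0495: break
        n+=1
    print('n',n,'slide',T[:3,3].round(4),'dr',np.degrees(Ro.from_matrix(T[:3,:3]).as_rotvec()).round(2),'ang',ang.round(1))
    return p,R
E
python3 - <<'E'
from h import *
az=np.degrees(np.arctan2(530,147)); 
a=np.radians(az)
pA=np.array([570*np.cos(a),570*np.sin(a),416])
for sp in (90,-90):
    A=plan(pA,toolR(az,40,sp))
    azh=np.degrees(np.arctan2(PIN[1],PIN[0])); R=toolR(azh,40,sp)
    pc=PIN.copy(); pc[2]=310; d=np.array([np.cos(np.radians(azh)),np.sin(np.radians(azh)),0]); pc=pc+10*d
    B=pc-138*R[:,2]; print(azh,pc,B,np.hypot(*B[:2])); plan(B,R,frm=A)
E
```

```text
n 12 slide [ 0.0061  0.0045 -0.0147] dr [-2.61  2.61  7.16] ang 96.7
-20.810063243500494 [ 621.34763292 -236.15271147  310.        ] [ 538.42974474 -204.63849449  415.71413315] 576.0065133721023
n 20 slide [-0.0014  0.0476 -0.0011] dr [-3.06  0.    3.65] ang 95.3
n 12 slide [-0.0061  0.0046 -0.0147] dr [-2.61 -2.61 -7.17] ang 96.7
-20.810063243500494 [ 621.34763292 -236.15271147  310.        ] [ 538.42974474 -204.63849449  415.71413315] 576.0065133721023
n 20 slide [ 0.0014 -0.0476 -0.0011] dr [ 3.06 -0.    3.65] ang 95.3
```

```bash
R='{"slide":[0.006,0.0045,-0.0147],"dr":[-2.6,2.6,7.16],"claw":0}'; python3 -m creep '[{"slide":[0.006,0.0045,-0.0147],"dr":[-2.6,2.6,7.16],"claw":0},{"slide":[0.006,0.0045,-0.0147],"dr":[-2.6,2.6,7.16],"claw":0},{"slide":[0.006,0.0045,-0.0147],"dr":[-2.6,2.6,7.16],"claw":0},{"slide":[0.006,0.0045,-0.0147],"dr":[-2.6,2.6,7.16],"claw":0}]'; python3 -c "
from h import *
print(get_state()['qpos'].round(3))"
```

```text
time: 0.55
eef_pos: [135.7, 551.2, 288.3]
ee_rot: [3.01, -0.221, 2.377]
ft_force: [0.0, 0.1, -0.0]
width: 65.3
[1.173 0.223 1.689 0.182 1.033 0.303]
```

```bash
python3 -m creep '[{"slide":[0.006,0.0045,-0.0147],"dr":[-2.6,2.6,7.16],"claw":0},{"slide":[0.006,0.0045,-0.0147],"dr":[-2.6,2.6,7.16],"claw":0},{"slide":[0.006,0.0045,-0.0147],"dr":[-2.6,2.6,7.16],"claw":0},{"slide":[0.006,0.0045,-0.0147],"dr":[-2.6,2.6,7.16],"claw":0}]'; python3 -c "
from h import *
print(get_state()['qpos'].round(3))"
```

```text
time: 0.95
eef_pos: [140.3, 559.3, 353.4]
ee_rot: [2.998, -0.474, 1.879]
ft_force: [0.0, -0.0, -0.7]
width: 33.9
[1.153 0.081 1.754 0.256 0.866 0.757]
```

```bash
python3 -m creep '[{"slide":[0.006,0.0045,-0.0147],"dr":[-2.6,2.6,7.16],"claw":0},{"slide":[0.006,0.0045,-0.0147],"dr":[-2.6,2.6,7.16],"claw":0},{"slide":[0.006,0.0045,-0.0147],"dr":[-2.6,2.6,7.16],"claw":0},{"slide":[0.006,0.0045,-0.0147],"dr":[-2.6,2.6,7.16],"claw":0}]'; python3 -c "
from h import *
print(get_state()['qpos'].round(3))
R=toolR(-20.81,40,90);plan(np.array([538.4,-204.6,415.7]),R,20)"
```

```text
time: 1.35
eef_pos: [152.6, 548.3, 417.2]
ee_rot: [-3.139, -0.698, 1.295]
ft_force: [-0.2, -0.2, -0.6]
width: 2.8
[ 1.182 -0.06   1.818  0.117  0.692  1.394]
n 20 slide [-0.0013  0.0475 -0.001 ] dr [-3.06  0.    3.64] ang 95.1
```

```bash
python3 -m creep '[{"slide":[-0.0013,0.0475,-0.001],"dr":[-3.06,0,3.64],"claw":0},{"slide":[-0.0013,0.0475,-0.001],"dr":[-3.06,0,3.64],"claw":0},{"slide":[-0.0013,0.0475,-0.001],"dr":[-3.06,0,3.64],"claw":0},{"slide":[-0.0013,0.0475,-0.001],"dr":[-3.06,0,3.64],"claw":0},{"slide":[-0.0013,0.0475,-0.001],"dr":[-3.06,0,3.64],"claw":0}]' | head -3
python3 -m creep '[{"slide":[-0.0013,0.0475,-0.001],"dr":[-3.06,0,3.64],"claw":0},{"slide":[-0.0013,0.0475,-0.001],"dr":[-3.06,0,3.64],"claw":0},{"slide":[-0.0013,0.0475,-0.001],"dr":[-3.06,0,3.64],"claw":0},{"slide":[-0.0013,0.0475,-0.001],"dr":[-3.06,0,3.64],"claw":0},{"slide":[-0.0013,0.0475,-0.001],"dr":[-3.06,0,3.64],"claw":0}]'|head -3
python3 -m creep '[{"slide":[-0.0013,0.0475,-0.001],"dr":[-3.06,0,3.64],"claw":0},{"slide":[-0.0013,0.0475,-0.001],"dr":[-3.06,0,3.64],"claw":0},{"slide":[-0.0013,0.0475,-0.001],"dr":[-3.06,0,3.64],"claw":0},{"slide":[-0.0013,0.0475,-0.001],"dr":[-3.06,0,3.64],"claw":0},{"slide":[-0.0013,0.0475,-0.001],"dr":[-3.06,0,3.64],"claw":0}]'|head -3
 python3 -c "
from h import *
print(get_state()['qpos'].round(3))
R=toolR(-20.81,40,90);plan(np.array([538.4,-204.6,415.7]),R)"
```

```text
time: 1.85
eef_pos: [364.2, 440.6, 416.4]
ee_rot: [3.139, -0.696, 0.885]
time: 2.35
eef_pos: [513.2, 257.5, 416.5]
ee_rot: [3.138, -0.697, 0.47]
time: 2.85
eef_pos: [575.7, 29.9, 416.8]
ee_rot: [3.138, -0.698, 0.056]
[-0.063 -0.045  1.805  0.114  0.69   1.392]
n 5 slide [-0.0018  0.0478 -0.0011] dr [-3.04 -0.01  3.68] ang 23.9
```

```bash

python3 -m creep '[{"slide":[-0.0018,0.0478,-0.0011],"dr":[-3.04,0,3.68],"claw":0},{"slide":[-0.0018,0.0478,-0.0011],"dr":[-3.04,0,3.68],"claw":0},{"slide":[-0.0018,0.0478,-0.0011],"dr":[-3.04,0,3.68],"claw":0},{"slide":[-0.0018,0.0478,-0.0011],"dr":[-3.04,0,3.68],"claw":0},{"slide":[-0.0018,0.0478,-0.0011],"dr":[-3.04,0,3.68],"claw":0}]'|head -3
 python3 -c "
from h import *
print(get_state()['qpos'].round(3))
snap('side','side1')
R=toolR(-20.81,40,90);plan(np.array([538.4,-204.6,415.7]),R)
pc=np.array([621.3,-236.2,310]);plan(pc-8*R[:,2],R)"
```

```text
time: 3.35
eef_pos: [538.5, -204.7, 415.6]
ee_rot: [-3.141, -0.699, -0.364]
[-0.479 -0.045  1.808  0.118  0.687  1.39 ]
n 1 slide [-0.     -0.0044 -0.0004] dr [ 0.28 -0.02 -0.29] ang 0.4
n 3 slide [-0.     -0.0016  0.0432] dr [ 0.09 -0.01 -0.1 ] ang 0.4
```

View pics/side1.png

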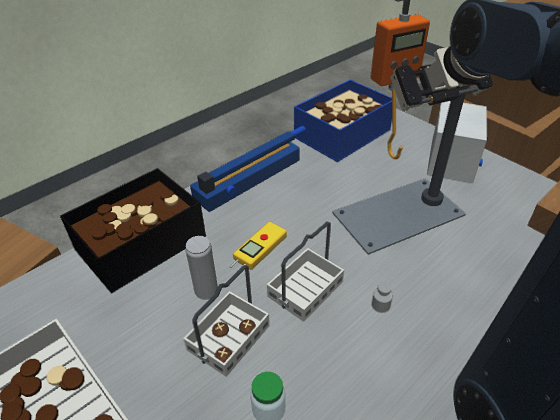

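The side view shows the hook hanging at (393,130) and the closed gripper at (430,80), poised on the robot's side and clear of the scale. I'm going in along the fingers.

```bash

python3 -m creep '[{"slide":[0,-0.001,0.026],"dr":[0,0,0],"claw":0},{"slide":[0,-0.001,0.026],"dr":[0,0,0],"claw":0},{"slide":[0,-0.001,0.026],"dr":[0,0,0],"claw":0},{"slide":[0,-0.001,0.026],"dr":[0,0,0],"claw":0},{"slide":[0,-0.001,0.026],"dr":[0,0,0],"claw":0}]'
 python3 -c "
from h import *
im=snap('side','side2')
p,R,s=cur();tip=p+8*R[:,2];d=tip-PIN;print('tip stand',d@XS,d@YS,tip[2],s['ft_force'])
print(proj(im,[tip,PIN,PIN-[0,0,170]]))"
```

```text
time: 3.9
eef_pos: [619.7, -227.6, 315.2]
ee_rot: [-3.141, -0.699, -0.36]
ft_force: [0.2, -0.3, 0.3]
width: 0.5
tip stand 11.561631427177867 6.735171414100343 305.2035228783475 [-1.47445388  0.81107521 -5.21360725]
[[381.04684986 127.4677898 ]
 [393.09382836  85.71537829]
 [382.96317611 150.73285696]]
```

```bash
python3 -c "
import cv2
i=cv2.imread('pics/side2.png');cv2.imwrite('pics/side2c.png',cv2.resize(i[20:200,330:500],None,fx=3.3,fy=3.3))"
```

```text
(no output)
```

View pics/side2c.png

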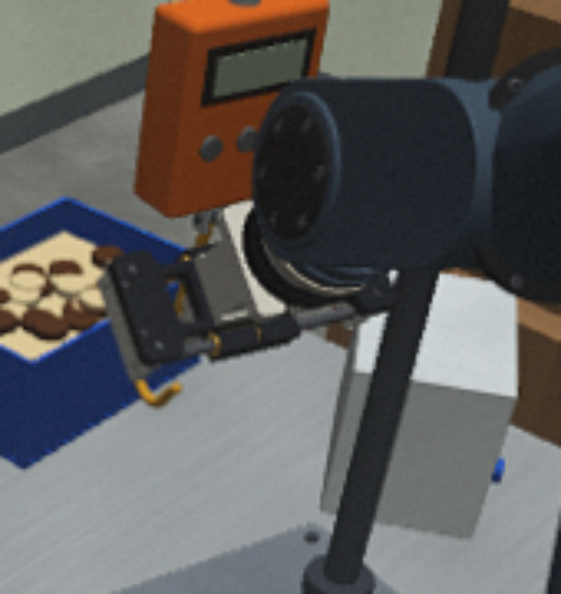

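The enlarged side view shows the closed fingers against the shank, with the hook pushed slightly away from the robot and its tip below at (160,390) of the crop. The body is clear of the scale. I'll push a little further and hold.

```bash

python3 -m creep '[{"slide":[0.003,0.0025,0.0025],"dr":[0,0,0],"claw":0},{"slide":[0.003,0.0025,0.0025],"dr":[0,0,0],"claw":0},{"slide":[0,0,0],"dr":[0,0,0],"claw":0},{"slide":[0,0,0],"dr":[0,0,0],"claw":0},{"slide":[0,0,0],"dr":[0,0,0],"claw":0}]'
for i in 1 2 3; do python3 -m creep '[{"slide":[0,0,0],"dr":[0,0,0],"claw":0},{"slide":[0,0,0],"dr":[0,0,0],"claw":0},{"slide":[0,0,0],"dr":[0,0,0],"claw":0},{"slide":[0,0,0],"dr":[0,0,0],"claw":0},{"slide":[0,0,0],"dr":[0,0,0],"claw":0}]' | grep -E "time|force"; python3 - <<E
from h import *
im=snap('side','st$i')
p,R,s=cur();tip=p+8*R[:,2];d=tip-PIN;print('tip stand',d@XS,d@YS,tip[2])
C=cloud(im);c=im['color'].astype(int);m=(C[...,2]>230)&(C[...,2]<275)&(np.linalg.norm(C[...,:2]-PIN[:2],axis=2)<120)&(c[...,0]>c[...,2]*1.6)
P=C[m]-PIN;print(m.sum(),(P@XS).mean(),(P@YS).mean(),P[:,2].mean())
E
done
```

```text
time: 4.45
eef_pos: [624.7, -235.1, 317.2]
ee_rot: [-3.141, -0.7, -0.36]
ft_force: [-0.7, 0.2, 1.0]
width: 0.4
time: 4.95
ft_force: [-0.3, 0.6, 1.1]
tip stand 18.156896836854166 1.1461424502986506 310.25661421312657
40 39.02062373148368 -0.10865127225674413 -155.1968773699135
time: 5.5
ft_force: [0.0, 0.2, -0.3]
tip stand 18.166382566058186 1.1224604601811126 310.3107230343912
42 38.83279257457219 -0.31435297763488623 -155.15276027771193
time: 6.05
ft_force: [-0.1, 0.3, 0.3]
tip stand 18.16234153941037 1.1386721526515415 310.26696050238763
43 38.30332579096065 -0.2638001728583287 -154.7391042829315
```

The hook is at rest against the fingers, steady at about 0.24 rad. Now I'll draw the fingers slowly back past plumb.

```bash

for i in 1 2 3 4; do python3 -m creep '[{"slide":[-0.0011,0,-0.001],"dr":[0,0,0],"claw":0},{"slide":[-0.0011,0,-0.001],"dr":[0,0,0],"claw":0},{"slide":[-0.0011,0,-0.001],"dr":[0,0,0],"claw":0},{"slide":[-0.0011,0,-0.001],"dr":[0,0,0],"claw":0},{"slide":[-0.0011,0,-0.001],"dr":[0,0,0],"claw":0}]' | grep -E "time"; done;  python3 -m creep '[{"slide":[-0.0022,0,-0.002],"dr":[0,0,0],"claw":0},{"slide":[-0.0022,0,-0.002],"dr":[0,0,0],"claw":0},{"slide":[-0.0022,0,-0.002],"dr":[0,0,0],"claw":0},{"slide":[-0.0022,0,-0.002],"dr":[0,0,0],"claw":0},{"slide":[-0.0022,0,-0.002],"dr":[0,0,0],"claw":0}]' | grep -E "time|force"
cat > hk.py <<'E'
from h import *
import sys
im=snap('side',sys.argv[1])
p,R,s=cur();tip=p+8*R[:,2];d=tip-PIN;print('tip stand',d@XS,d@YS,tip[2])
C=cloud(im);c=im['color'].astype(int);m=(C[...,2]>230)&(C[...,2]<275)&(np.linalg.norm(C[...,:2]-PIN[:2],axis=2)<120)&(c[...,0]>c[...,2]*1.6)
P=C[m]-PIN;print(m.sum(),(P@XS).mean(),(P@YS).mean(),P[:,2].mean())
E
for i in 1 2; do python3 hk.py a$i;done
```

```text
time: 6.6
time: 7.1
time: 7.6
time: 8.1
time: 8.6
ft_force: [-0.6, 1.0, 0.1]
tip stand -26.891970275264683 3.9084068615658056 312.03375755115957
50 -1.9827911988883964 0.4466550494830666 -157.4335421802999
tip stand -26.610831380086886 3.852956916742624 312.10344715619516
49 -2.0449560693804205 0.4885939412524223 -157.43116160931922
```

```bash

python3 -m creep '[{"slide":[0,0,-0.02],"dr":[0,0,0],"claw":0},{"slide":[0,0,-0.03],"dr":[0,0,0],"claw":0},{"slide":[0,0,-0.04],"dr":[0,0,0],"claw":0},{"slide":[0,0,-0.03],"dr":[0,0,0],"claw":0},{"slide":[0,0,-0.01],"dr":[0,0,0],"claw":0}]' | grep -E "time|force|pos"
python3 hk.py b1;  python3 hk.py b2;python3 hk.py b3
python3 - <<'E'
from h import *
print(get_state()['qpos'].round(3))
# tray grip
ty=12.0; a=np.radians(ty); c=np.array([600.9,273.3]); yd=np.array([-np.sin(a),np.cos(a)])
g=np.array([*(c+46*yd),165.])
R=toolR(ty,38,0,0); print('g',g,R)
for phi in (8,-8):print(toolR(ty,38,0,phi)[:,2])
E
```

```text
time: 9.2
eef_pos: [504.3, -189.8, 420.6]
ft_force: [0.6, -0.8, -0.4]
tip stand -110.33548657027421 8.92881760864308 414.3225249191235
56 -2.074247571065523 0.22848329944560306 -156.93056394979087
tip stand -109.79186635868726 8.8790437553429 412.53997392400026
64 -0.7902116669805228 0.11834692139152503 -156.20948093533164
tip stand -109.59956928392096 8.863508445397605 411.05915728785493
61 1.8165185733316314 0.15287517972147885 -155.45714822647832
[-0.488 -0.124  1.875  0.128  0.699  1.375]
g [591.33606222 318.29478963 165.        ] [[-0.20791169  0.77079083  0.60220779]
 [ 0.9781476   0.16383665  0.12800322]
 [ 0.          0.61566148 -0.78801075]]
[ 0.56741144  0.26288933 -0.78034189]
[ 0.62528286 -0.00937434 -0.78034189]
```

```bash
python3 - <<'E'
from h import *
p,R,s=cur()
for n in ['b3','scn1']:
    im=load(n) if n=='b3' else snap('scene','scn1')
    C=cloud(im);T=(C-p)@R
    m=(im['range_z']>0)&(abs(T[...,0])<130)&(abs(T[...,1])<130)&(T[...,2]>-300)&(T[...,2]<10)
    P=T[m]
    for z0 in range(-300,10,15):
        q=P[(P[:,2]>=z0)&(P[:,2]<z0+15)]
        if len(q)>3: print(n,z0,len(q),'x',np.percentile(q[:,0],[1,99]).round(),'y',np.percentile(q[:,1],[1,99]).round())
E
```

```text
b3 -300 751 x [-62.  52.] y [-75.  51.]
b3 -285 558 x [-51.  57.] y [-73. -50.]
b3 -270 455 x [-40.  57.] y [-71. -52.]
b3 -255 316 x [-30.  52.] y [-70. -51.]
b3 -240 144 x [-18.  44.] y [-67. -52.]
b3 -225 115 x [-39.   9.] y [-55.   0.]
b3 -210 257 x [-40.  18.] y [-42.   5.]
b3 -195 54 x [-33.  19.] y [-40.  -8.]
b3 -180 632 x [-36.  36.] y [-42.   4.]
b3 -165 237 x [-34.  33.] y [-43.   2.]
b3 -150 146 x [-18.  20.] y [-42. -29.]
b3 -135 759 x [-33.  36.] y [-94.  88.]
b3 -120 651 x [-34.  34.] y [-95.  91.]
b3 -105 591 x [-34.  36.] y [-93.  80.]
b3 -90 270 x [-34.  37.] y [-88.  80.]
b3 -60 7 x [-8. -7.] y [-16.  -4.]
b3 -30 6 x [128. 130.] y [-31.  -6.]
b3 -15 218 x [119. 130.] y [-47.  49.]
b3 0 290 x [107. 128.] y [-48.  51.]
scn1 -300 5 x [-61. -55.] y [-75. -73.]
scn1 -285 39 x [-57. -33.] y [-75. -69.]
scn1 -270 78 x [-44. -11.] y [-73. -67.]
scn1 -255 114 x [-32.   8.] y [-72. -65.]
scn1 -240 135 x [-21.  25.] y [-69. -57.]
scn1 -225 110 x [-29.  26.] y [-63. -25.]
scn1 -210 209 x [-27.  36.] y [-42. -21.]
scn1 -195 200 x [-23.  36.] y [-41.   6.]
scn1 -180 341 x [-32.  38.] y [-43.  15.]
scn1 -165 237 x [-31.  36.] y [-44.  10.]
scn1 -150 242 x [-18.  25.] y [-44.  15.]
scn1 -135 241 x [-21.  25.] y [-77.  14.]
scn1 -120 790 x [-32.  37.] y [-97.  90.]
scn1 -105 555 x [-33.  37.] y [-94.  84.]
scn1 -90 376 x [-33.  37.] y [-90.  82.]
scn1 -75 60 x [-4. 13.] y [-30.  15.]
scn1 -60 99 x [-7. 11.] y [-21.  14.]
scn1 -45 94 x [-8. 10.] y [-21.  15.]
scn1 -30 93 x [-10.  21.] y [-21.  13.]
scn1 -15 100 x [ -8. 129.] y [-48.  11.]
scn1 0 56 x [ -6. 130.] y [-50.   8.]
```

View pics/b3.png

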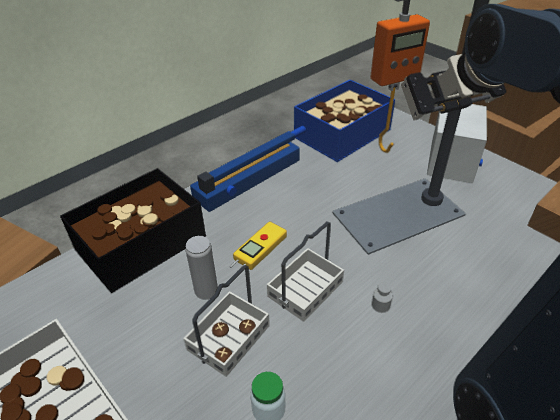

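The side view shows the hook hanging plumb and empty at (388,130), with the gripper drawn off to (430,80). From the depth clouds, the gripper's 188 mm rail is only about 60 mm deep, so a 45° lean clears the scale on entry.

```bash
cat >> h.py <<'E'
def grip_pose(center,yawdeg,off,level,lean=45,phi=-8,ahead=5):
    a=np.radians(yawdeg); yd=np.array([-np.sin(a),np.cos(a)])
    g=np.array([*(np.array(center)[:2]+off*yd),level]); R=toolR(yawdeg,lean,0,phi)
    return g+ahead*R[:,2],R
def path(p,R,n):
    from scipy.linalg import logm,expm
    p0,R0=cur()[:2]; D=np.eye(4);D[:3,:3]=R0.T@R;D[:3,3]=R0.T@(p-p0); L=np.real(logm(D))
    for k in range(0,n+1,2): print(k,(p0+R0@np.real(expm(L*k/n))[:3,3]).round())
E
python3 - <<'E'
from h import *
p,R=grip_pose([600.9,273.3],12,48,165)
pre=p-100*R[:,2]; print(p,pre)
plan(pre,R); path(pre,R,16)
E
```

```text
[594.48953574 320.29835076 161.49887367] [523.10359781 319.35303232 231.52140033]
n 14 slide [ 0.0194 -0.0411  0.0037] dr [ 0.45  1.23 -8.07] ang 114.4
0 [ 505. -190.  416.]
2 [ 556. -131.  431.]
4 [595. -61. 435.]
6 [619.  14. 428.]
8 [628.  91. 409.]
10 [621. 165. 378.]
12 [600. 230. 337.]
14 [566. 282. 287.]
16 [523. 319. 232.]
```

```bash

for i in 1 2; do python3 -m creep '[{"slide":[0.0194,-0.0411,0.0037],"dr":[0.45,1.23,-8.07],"claw":0.45},{"slide":[0.0194,-0.0411,0.0037],"dr":[0.45,1.23,-8.07],"claw":0.45},{"slide":[0.0194,-0.0411,0.0037],"dr":[0.45,1.23,-8.07],"claw":0.45},{"slide":[0.0194,-0.0411,0.0037],"dr":[0.45,1.23,-8.07],"claw":0.45},{"slide":[0.0194,-0.0411,0.0037],"dr":[0.45,1.23,-8.07],"claw":0.45}]' | head -3; done
python3 - <<'E'
from h import *
p,R=grip_pose([600.9,273.3],12,48,165)
pre=p-100*R[:,2]
plan(pre,R); print(get_state()['qpos'].round(3))
im=load('scn1'); C=cloud(im); ok=im['range_z']>0
m=ok&(C[...,2]>130)&(C[...,2]<190)&(abs(C[...,0]-600)<60)&(abs(C[...,1]-273)<120)
P=C[m];print(cv2.minAreaRect(P[:,:2].astype(np.float32)))
E
```

```text
time: 9.9
eef_pos: [617.3, 5.7, 429.1]
ee_rot: [2.606, -0.606, 0.55]
time: 10.4
eef_pos: [606.6, 214.5, 347.8]
ee_rot: [2.353, -0.242, 1.231]
n 4 slide [ 0.0191 -0.0405  0.0036] dr [ 0.44  1.21 -7.95] ang 32.2
[ 0.421  0.172  1.796 -0.758  0.563  1.389]
((601.7967529296875, 274.21331787109375), (8.90286922454834, 162.48585510253906), 12.034058570861816)
```

```bash

python3 -m creep '[{"slide":[0.019,-0.0405,0.0036],"dr":[0.44,1.21,-7.95],"claw":0.45},{"slide":[0.019,-0.0405,0.0036],"dr":[0.44,1.21,-7.95],"claw":0.45},{"slide":[0.019,-0.0405,0.0036],"dr":[0.44,1.21,-7.95],"claw":0.45},{"slide":[0.019,-0.0405,0.0036],"dr":[0.44,1.21,-7.95],"claw":0.45},{"slide":[0,0,0],"dr":[0,0,0],"claw":0.45}]'
python3 - <<'E'
from h import *
snap('wrist','w2')
p,R=grip_pose([601,273.5],12,48,165)
plan(p,R); plan(p-100*R[:,2],R);print(get_state()['qpos'].round(3))
E
```

```text
time: 10.9
eef_pos: [520.3, 318.4, 227.9]
ee_rot: [2.358, 0.101, 1.683]
ft_force: [0.3, -0.4, 0.5]
width: 42.0
n 3 slide [0.0005 0.0006 0.0334] dr [-0.06  0.03 -0.06] ang 0.3
n 1 slide [0.0012 0.0015 0.0001] dr [-0.17  0.1  -0.18] ang 0.3
[ 0.662  0.289  1.958 -1.15   0.492  1.455]
```

View pics/w2.png

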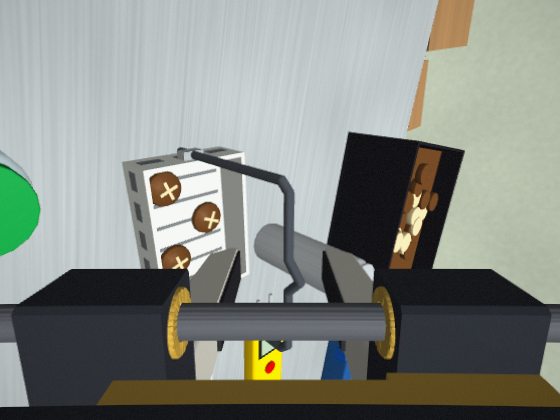

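The wrist view shows the bail between the open fingers at about (290,330), and three caps in the tray at (165,190), (207,217) and (177,262). Before gripping I'll fit a kinematic model, to check that this grip orientation also works at the hook (joint 4 is at -1.15, its limit is -1.57).

```bash
cat > kin.py <<'E'
from h import *
from scipy.optimize import least_squares
def fk(q,k):
    h,l1,l2,c,L,o=k
    Rz=lambda a:Ro.from_euler('z',a).as_matrix(); Ry=lambda a:Ro.from_euler('y',a).as_matrix()
    B=Rz(q[0]); A1=B@Ry(q[1]); A2=B@Ry(q[1]+q[2])
    w=np.array([0,0,h])+B@[0,o,0]+A1@[0,0,l1]+A2@[c,0,l2]
    R=A2@Rz(q[3])@Ry(q[4])@Rz(q[5])
    return w+R@[0,0,L],R
E
cat > kfit.py <<'E'
from kin import *
s=get_state()
D=[([1.2153,.3512,1.6524,0,1.1391,-.0846],[147.02,529.64,226.11],[-3.1405,0,2.8707]),
([-.063,-.045,1.805,.114,.690,1.392],[575.7,29.9,416.8],[3.138,-.698,.056]),
([1.182,-.06,1.818,.117,.692,1.394],[152.6,548.3,417.2],[-3.139,-.698,1.295]),
([-.479,-.045,1.808,.118,.687,1.39],[538.5,-204.7,415.6],[-3.141,-.699,-.364]),
([.421,.172,1.796,-.758,.563,1.389],[606.6,214.5,347.8],[2.353,-.242,1.231]),
(s['qpos'],s['eef_pos'],s['ee_rot'])]
k=least_squares(lambda k:np.concatenate([fk(q,k)[0]-p for q,p,r in D]),[160,400,400,0,250,47])
print(k.x.round(1),np.abs(k.fun).max()); np.save('k.npy',k.x)
R0=[fk(q,k.x)[1].T@Ro.from_euler('xyz',r).as_matrix() for q,p,r in D]
for r in R0: print(Ro.from_matrix(r).as_euler('xyz').round(3))
np.save('R0.npy',R0[0])
E
python3 kfit.py
```

```text
[258.7 487.5 437.8  40.7 269.6  46.6] 0.29614584298667523
[-0.    -0.     1.571]
[0.   0.   1.57]
[ 1.000e-03 -0.000e+00  1.571e+00]
[-0.000e+00  1.000e-03  1.572e+00]
[-0.     0.     1.571]
[0.    0.    1.571]
```

```bash
cat >> kin.py <<'E'
K=np.load('k.npy') if __import__('os').path.exists('k.npy') else None
LO=np.array([-2.75,-.79,.01,-1.57,.07,-2.87]);HI=np.array([2.75,2.1,2.65,4.71,3.14,2.87])
def ik(p,R,q0):
    Rt=R@Ro.from_euler('z',-np.pi/2).as_matrix()
    def f(q):
        a,b=fk(q,K); return np.r_[(a-p)/100,Ro.from_matrix(b.T@Rt).as_rotvec()]
    r=least_squares(f,np.clip(q0,LO+1e-3,HI-1e-3),bounds=(LO,HI)); return r.x,np.abs(r.fun).max()
E
python3 - <<'E'
from kin import *
q=get_state()['qpos']
for lean in (35,40,45):
  for phi in (0,-8,-15):
    print(lean,phi)
    qq=q.copy()
    for nm,c,yaw,lev in [('pick',[601,273.5],12,165),('lift',[601,273.5],12,290),('mid',[630,20],-3,290),('entry',PIN[:2]-60*XS[:2],-17.1,277),('entry2',PIN[:2]-5*XS[:2],-17.1,277),('seat',PIN[:2],-17.1,240)]:
        p,R=grip_pose(c,yaw,48,lev,lean,phi,8); qq,e=ik(p,R,qq); print('  ',nm,qq.round(2),round(e,4))
E
```

```text
35 0
   pick [ 0.49  0.47  1.8  -0.53  0.32  0.74] 0.0
   lift [ 0.49  0.31  1.69 -0.3   0.57  0.48] 0.0
   mid [ 0.06  0.23  1.8  -0.13  0.51  0.21] 0.0
   entry [-0.39  0.16  1.92  0.12  0.46 -0.18] 0.0
   entry2 [-0.38  0.26  1.79  0.1   0.48 -0.16] 0.0
   seat [-0.38  0.32  1.81  0.12  0.4  -0.18] 0.0
35 -8
   pick [ 0.55  0.5   1.77 -0.8   0.47  1.04] 0.0
   lift [ 0.55  0.34  1.66 -0.54  0.68  0.73] 0.0
   mid [ 0.13  0.25  1.77 -0.45  0.58  0.54] 0.0
   entry [-0.31  0.17  1.91 -0.3   0.47  0.26] 0.0
   entry2 [-0.31  0.27  1.78 -0.29  0.49  0.25] 0.0
   seat [-0.31  0.33  1.81 -0.34  0.42  0.3 ] 0.0
35 -15
   pick [ 0.6   0.53  1.72 -0.9   0.61  1.17] 0.0
   lift [ 0.6   0.37  1.62 -0.68  0.8   0.88] 0.0
   mid [ 0.19  0.28  1.75 -0.66  0.68  0.76] 0.0
   entry [-0.24  0.19  1.9  -0.61  0.54  0.59] 0.0
   entry2 [-0.25  0.29  1.77 -0.57  0.56  0.55] 0.0
   seat [-0.25  0.35  1.8  -0.65  0.49  0.64] 0.0
40 0
   pick [ 0.5   0.47  1.86 -0.92  0.23  1.13] 0.0
   lift [ 0.5   0.29  1.75 -0.43  0.46  0.61] 0.0
   mid [ 0.06  0.21  1.85 -0.2   0.39  0.28] 0.0
   entry [-0.39  0.15 
[... 971 characters left out ...]
0.24  1.9   0.28  0.23 -0.34] 0.0
   seat [-0.39  0.3   1.93  0.44  0.14 -0.5 ] 0.0
45 -8
   pick [ 0.58  0.5   1.86 -1.4   0.4   1.66] 0.0
   lift [ 0.58  0.31  1.77 -0.88  0.52  1.09] 0.0
   mid [ 0.15  0.23  1.89 -0.81  0.39  0.92] 0.0
   entry [-0.31  0.15  2.02 -0.63  0.23  0.61] 0.0
   entry2 [-0.31  0.25  1.9  -0.56  0.25  0.54] 0.0
   seat [-0.31  0.31  1.92 -0.81  0.18  0.8 ] 0.0
45 -15
   pick [ 0.63  0.53  1.82 -1.33  0.56  1.63] 0.0
   lift [ 0.63  0.35  1.73 -0.98  0.67  1.2 ] 0.0
   mid [ 0.21  0.26  1.86 -0.99  0.53  1.13] 0.0
   entry [-0.23  0.17  2.01 -1.03  0.36  1.05] 0.0
   entry2 [-0.24  0.27  1.88 -0.96  0.37  0.97] 0.0
   seat [-0.24  0.33  1.9  -1.16  0.33  1.18] 0.0
```

```bash
python3 - <<'E'
from kin import *
def samp(x,y,z):
    g=np.meshgrid(*[np.linspace(*a,15) for a in (x,y,z)]); return np.stack([v.ravel() for v in g],1)
B=np.vstack([samp((-38,38),(-95,95),(-76,-137)),samp((-38,38),(-44,44),(-137,-225)),samp((-62,62),(-76,76),(-228,-330))])
def clear(p,R):
    P=B@R.T+p-PIN; S=np.c_[P@XS,P@YS,P[:,2]]
    d=np.abs(S-[0,0,78.5])-[22,52,62.5]; ds=np.linalg.norm(np.maximum(d,0),axis=1).min()
    e=np.c_[np.hypot(S[:,0],S[:,1]),np.maximum(0,np.maximum(S[:,2],-115-S[:,2]))];sh=np.linalg.norm(e,axis=1).min()-4
    return ds.round(1),sh.round(1)
for lean in (40,43):
 for phi in (-8,-12,-15,-20):
  for ah in (5,10):
    o=[]
    for x,z in ((-60,290),(-25,290),(-5,290),(0,270),(0,253)):
        p,R=grip_pose(PIN[:2]+x*XS[:2],-17.1,48,z-13,lean,phi,ah); o.append(tuple(map(float,clear(p,R))))
    print(lean,phi,ah,o)
E
```

```text
40 -8 5 [(33.1, 37.1), (6.3, 16.3), (0.0, 16.3), (8.8, 16.5), (25.8, 16.5)]
40 -8 10 [(33.1, 34.0), (6.3, 15.7), (0.0, 15.6), (12.5, 15.9), (29.5, 15.9)]
40 -12 5 [(33.1, 40.9), (6.3, 21.7), (0.0, 21.7), (8.0, 21.7), (25.0, 21.7)]
40 -12 10 [(33.1, 37.8), (6.3, 20.6), (0.0, 20.6), (11.7, 21.1), (28.7, 21.1)]
40 -15 5 [(33.1, 43.9), (6.3, 25.8), (0.0, 25.9), (7.7, 25.7), (24.7, 25.7)]
40 -15 10 [(33.1, 40.7), (6.3, 24.4), (0.0, 24.4), (11.4, 24.8), (28.4, 24.8)]
40 -20 5 [(33.1, 49.1), (6.3, 32.7), (0.5, 32.8), (9.6, 32.6), (25.5, 32.6)]
40 -20 10 [(33.1, 45.7), (6.3, 30.9), (0.7, 30.9), (12.1, 31.1), (28.8, 31.1)]
43 -8 5 [(37.8, 42.7), (12.2, 17.5), (0.0, 16.5), (9.8, 16.3), (26.8, 16.3)]
43 -8 10 [(37.8, 39.4), (12.2, 15.9), (0.0, 15.9), (13.4, 15.6), (30.4, 15.6)]
43 -12 5 [(37.8, 46.3), (12.2, 22.9), (0.0, 21.7), (9.2, 21.8), (26.1, 21.8)]
43 -12 10 [(37.8, 42.9), (12.2, 21.0), (0.0, 21.0), (12.6, 20.6), (29.6, 20.6)]
43 -15 5 [(37.8, 49.1), (12.2, 27.0), (0.0, 25.7), (9.0, 25.9), (25.9, 25.9)]
43 -15 10 [(37.8, 45.6), (12.2, 24.9), (0.0, 24.7), (12.3, 24.4), (29.3, 24.4)]
43 -20 5 [(37.8, 53.9), (12.3, 33.9), (1.0, 32.6), (10.7, 32.9), (26.6, 32.9)]
43 -20 10 [(37.8, 50.3), (12.3, 31.5), (0.7, 31.0), (13.0, 30.9), (29.7, 30.9)]
```

```bash
cat > clr.py <<'E'
from kin import *
def samp(x,y,z):
    g=np.meshgrid(*[np.linspace(*a,15) for a in (x,y,z)]); return np.stack([v.ravel() for v in g],1)
B=np.vstack([samp((-38,38),(-95,95),(-76,-137)),samp((-38,38),(-44,44),(-137,-225)),samp((-62,62),(-76,76),(-228,-330))])
def clear(p,R):
    P=B@R.T+p-PIN; S=np.c_[P@XS,P@YS,P[:,2]]
    d=np.abs(S-[0,0,78.5])-[22,52,62.5]; ds=np.linalg.norm(np.maximum(d,0),axis=1).min()
    e=np.c_[np.hypot(S[:,0],S[:,1]),np.maximum(0,np.maximum(S[:,2],-115-S[:,2]))];sh=np.linalg.norm(e,axis=1).min()-4
    return float(ds.round(1)),float(sh.round(1))
E
python3 - <<'E'
from clr import *
for lean in (40,44,48):
 for phi in (-10,-15,-25,-30):
  for ah in (11,):
    o=[];qq=get_state()['qpos']
    for x,z in ((-25,288),(-16,286),(-10,280),(-10,270),(0,253)):
        p,R=grip_pose(PIN[:2]+x*XS[:2],-17.1,50,z-13,lean,phi,ah); o.append(clear(p,R)); qq,e=ik(p,R,qq)
    p,R=grip_pose([601,273.5],12,50,165,lean,phi,ah); q2,e2=ik(p,R,get_state()['qpos'])
    print(lean,phi,ah,o,qq.round(2),round(e,3),q2.round(2),round(e2,3))
E
```

```text
40 -10 11 [(7.6, 20.0), (2.0, 19.9), (2.8, 20.1), (12.8, 20.1), (29.8, 20.2)] [-0.29  0.33  1.86 -0.62  0.32  0.61] 0.0 [ 0.58  0.51  1.8  -1.09  0.46  1.35] 0.0
40 -15 11 [(7.6, 26.1), (2.2, 26.1), (2.2, 26.5), (12.2, 26.5), (29.2, 26.5)] [-0.24  0.34  1.85 -0.86  0.4   0.87] 0.0 [ 0.62  0.53  1.77 -1.11  0.57  1.39] 0.0
40 -25 11 [(12.5, 39.0), (12.9, 39.1), (16.0, 39.2), (21.3, 39.2), (34.5, 39.2)] [-0.16  0.39  1.81 -1.1   0.6   1.14] 0.0 [ 0.68  0.6   1.69 -1.12  0.79  1.44] 0.0
40 -30 11 [(20.6, 45.6), (21.7, 45.6), (25.4, 45.8), (31.4, 45.8), (42.4, 45.7)] [-0.12  0.42  1.79 -1.16  0.7   1.21] 0.0 [ 0.7   0.63  1.65 -1.12  0.9   1.45] 0.0
44 -10 11 [(15.5, 20.5), (10.4, 20.1), (10.3, 19.9), (17.5, 19.9), (31.0, 19.9)] [-0.29  0.32  1.9  -0.88  0.24  0.88] 0.0 [ 0.59  0.51  1.84 -1.32  0.44  1.59] 0.0
44 -15 11 [(15.5, 26.9), (10.4, 26.2), (10.3, 26.2), (17.3, 26.2), (30.4, 26.2)] [-0.24  0.34  1.89 -1.1   0.34  1.12] 0.0 [ 0.63  0.54  1.8  -1.29  0.56  1.59] 0.0
44 -25 11 [(16.9, 39.9), (14.5, 39.0), (17.1, 39.2), (23.9, 39.2), (35.5, 39.2)] [-0.16  0.38  1.85 -1.26  0.56  1.3
[... 173 characters left out ...]
 0.71  0.63  1.68 -1.22  0.89  1.58] 0.0
48 -10 11 [(22.9, 23.6), (18.4, 20.4), (18.9, 19.9), (26.3, 19.9), (34.9, 19.9)] [-0.29  0.32  1.94 -1.35  0.19  1.35] 0.0 [ 0.6   0.52  1.87 -1.56  0.45  1.84] 0.0
48 -15 11 [(22.9, 29.8), (18.4, 26.8), (18.8, 26.1), (26.3, 26.1), (34.6, 26.1)] [-0.24  0.34  1.93 -1.41  0.31  1.45] 0.0 [ 0.64  0.54  1.83 -1.47  0.56  1.79] 0.0
48 -25 11 [(23.3, 42.3), (19.6, 39.8), (21.5, 39.1), (29.4, 39.1), (38.9, 39.0)] [-0.15  0.38  1.89 -1.43  0.55  1.52] 0.0 [ 0.7   0.6   1.75 -1.36  0.78  1.72] 0.0
48 -30 11 [(25.6, 48.6), (24.0, 46.3), (27.2, 45.6), (34.9, 45.6), (45.7, 45.6)] [-0.12  0.42  1.86 -1.42  0.66  1.54] 0.0 [ 0.72  0.64  1.71 -1.32  0.89  1.7 ] 0.0
```

Chosen grip: lean 44°, sideways tilt -22°. By the model it clears the scale by about 14 mm or more at every entry pose.

```bash
python3 - <<'E'
from clr import *
p,R=grip_pose([601,273.5],12,48,165,44,-22,11); print(p)
pre=p-70*R[:,2]; plan(pre,R,4)
plan(p,R,4,frm=(pre,R))
E
```

```text
[598.80699044 317.89347918 157.66343726]
n 4 slide [0.0047 0.0007 0.0091] dr [ 0.19 -3.48 -0.1 ] ang 13.9
n 4 slide [-0.      0.      0.0175] dr [0. 0. 0.] ang 0.0
```

```bash

python3 -m creep '[{"slide":[0.0047,0.0007,0.0091],"dr":[0.19,-3.48,-0.1],"claw":0.45},{"slide":[0.0047,0.0007,0.0091],"dr":[0.19,-3.48,-0.1],"claw":0.45},{"slide":[0.0047,0.0007,0.0091],"dr":[0.19,-3.48,-0.1],"claw":0.45},{"slide":[0.0047,0.0007,0.0091],"dr":[0.19,-3.48,-0.1],"claw":0.45},{"slide":[0,0,0.01],"dr":[0,0,0],"claw":0.45}]'
python3 - <<'E'
from clr import *
p,R=grip_pose([601,273.5],12,48,165,44,-22,11)
plan(p,R,4)
E
```

```text
time: 11.45
eef_pos: [559.5, 332.1, 201.1]
ee_rot: [2.33, 0.268, 1.501]
ft_force: [-1.5, -0.2, 0.3]
width: 42.0
n 4 slide [ 0.0001 -0.0012  0.015 ] dr [ 0.06  0.01 -0.1 ] ang 0.5
```

```bash

python3 -m creep '[{"slide":[0,-0.001,0.015],"dr":[0,0,0],"claw":0.45},{"slide":[0,-0.001,0.015],"dr":[0,0,0],"claw":0.45},{"slide":[0,-0.001,0.015],"dr":[0,0,0],"claw":0.45},{"slide":[0,-0.001,0.014],"dr":[0,0,0],"claw":0.45},{"slide":[0,0,0],"dr":[0,0,0],"claw":0.45}]'
python3 - <<'E'
from clr import *
p,R=grip_pose([601,273.5],12,48,165,44,-22,11)
snap('wrist','w3');plan(p,R,1)
E
```

```text
time: 11.95
eef_pos: [598.2, 315.4, 158.2]
ee_rot: [2.332, 0.27, 1.501]
ft_force: [-0.3, -0.3, -0.5]
width: 42.0
n 1 slide [0.0023 0.     0.0012] dr [ 0.2   0.09 -0.33] ang 0.4
```

View pics/w3.png

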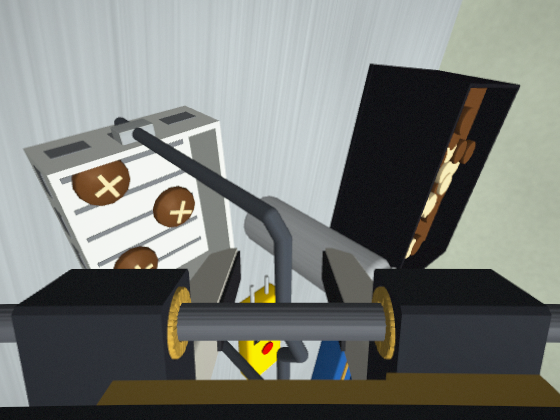

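The wrist view shows the level part of the bail running between the finger pads at (285,290), about centred. Closing.

```bash

python3 -m creep '[{"slide":[0.0023,0,0.001],"dr":[0,0,0],"claw":0.2},{"slide":[0,0,0],"dr":[0,0,0],"claw":0.0},{"slide":[0,0,0],"dr":[0,0,0],"claw":0},{"slide":[0,0,0],"dr":[0,0,0],"claw":0},{"slide":[0,0,0],"dr":[0,0,0],"claw":0}]'
python3 -m creep '[{"slide":[0,0,0],"dr":[0,0,0],"claw":0},{"slide":[0,0,0],"dr":[0,0,0],"claw":0},{"slide":[0,0,0],"dr":[0,0,0],"claw":0}]'
python3 - <<'E'
from clr import *
p,R=grip_pose([601,273.5],12,48,165,44,-22,11)
plan(p,R,1)
p0,R0,s=cur()
up=p0+[0,0,30]; plan(up,R0,5); print(s['qpos'].round(2))
E
```

```text
time: 12.5
eef_pos: [598.3, 319.0, 158.8]
ee_rot: [2.33, 0.269, 1.502]
ft_force: [0.1, 0.4, 0.4]
width: 7.1
time: 12.8
eef_pos: [598.4, 319.0, 158.8]
ee_rot: [2.33, 0.269, 1.502]
ft_force: [-2.5, 0.2, 2.4]
width: 6.9
n 1 slide [-0.0007 -0.0006  0.0013] dr [ 0.29  0.01 -0.33] ang 0.4
n 5 slide [-0.0016  0.0042 -0.004 ] dr [-0. -0.  0.] ang 0.0
[ 0.67  0.58  1.75 -1.26  0.71  1.59]
```

```bash

python3 -m creep '[{"slide":[-0.0008,0.0021,-0.002],"dr":[0,0,0],"claw":0},{"slide":[-0.0016,0.0042,-0.004],"dr":[0,0,0],"claw":0},{"slide":[-0.0016,0.0042,-0.004],"dr":[0,0,0],"claw":0},{"slide":[-0.0016,0.0042,-0.004],"dr":[0,0,0],"claw":0},{"slide":[-0.0016,0.0042,-0.004],"dr":[0,0,0],"claw":0}]'
cat > tray.py <<'E'
from clr import *
import sys
t=sys.argv[1]
for n in ('side','scene'):
    im=snap(n,n+t); C=cloud(im); p,R,s=cur()
    gp=p-11*R[:,2]
    c=im['color'].astype(int)
    m=(im['range_z']>0)&(np.linalg.norm(C-gp,axis=2)<230)&(c.min(2)>110)&(c.max(2)-c.min(2)<40)&(C[...,2]>gp[2]-190)&(C[...,2]<gp[2]-100)
    k,l,st,_=cv2.connectedComponentsWithStats(m.astype(np.uint8)); 
    P=C[m]; print(n,len(P),'grip',gp.round(1))
    if len(P)<50: continue
    # rim plane: RANSAC-free: top points of tray
    print(' white z range',np.percentile(P[:,2],[1,50,99]).round(1), 'rect',cv2.minAreaRect(P[:,:2].astype(np.float32)))
E
python3 tray.py 3
```

```text
time: 13.3
eef_pos: [598.3, 318.8, 186.2]
ee_rot: [2.33, 0.269, 1.502]
ft_force: [-0.7, 0.4, -4.0]
width: 7.2
side 769 grip [590.8 321.6 194.7]
 white z range [ 5.6 65.1 89.7] rect ((576.14794921875, 281.0433349609375), (293.5851135253906, 274.2197570800781), 28.623741149902344)
scene 1895 grip [590.8 321.5 194.2]
 white z range [ 4.5 32.6 75.9] rect ((595.402099609375, 320.30859375), (250.22711181640625, 262.84771728515625), 36.406455993652344)
```

View pics/side3.png

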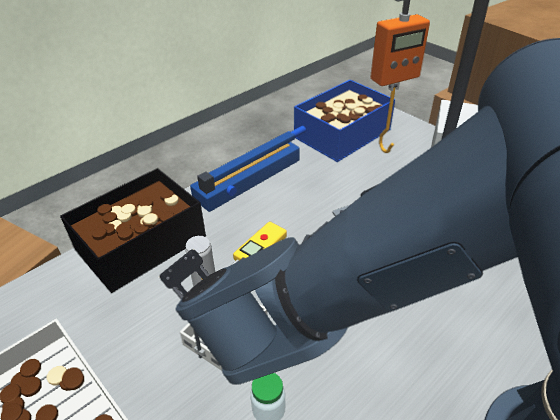

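View pics/scene3.png

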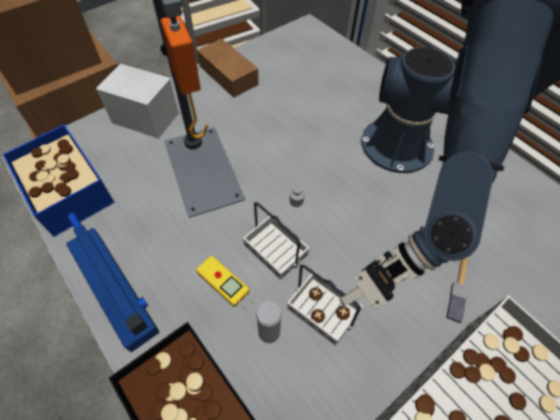

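The scene view shows the tray at (322,305) lifted and level with three caps in it. The side view shows the jar at (268,395) in place below the wrist. I'll lift it to clear the empty tray's bail.

```bash

python3 -m creep '[{"slide":[-0.0027,0.007,-0.0067],"dr":[0,0,0],"claw":0},{"slide":[-0.0053,0.014,-0.0133],"dr":[0,0,0],"claw":0},{"slide":[-0.0053,0.014,-0.0133],"dr":[0,0,0],"claw":0},{"slide":[-0.0053,0.014,-0.0133],"dr":[0,0,0],"claw":0},{"slide":[-0.0053,0.014,-0.0133],"dr":[0,0,0],"claw":0}]'
python3 -m creep '[{"slide":[-0.0053,0.014,-0.0133],"dr":[0,0,0],"claw":0},{"slide":[-0.0053,0.014,-0.0133],"dr":[0,0,0],"claw":0},{"slide":[-0.0053,0.014,-0.0133],"dr":[0,0,0],"claw":0},{"slide":[-0.0053,0.014,-0.0133],"dr":[0,0,0],"claw":0},{"slide":[-0.0027,0.007,-0.0067],"dr":[0,0,0],"claw":0}]'
python3 - <<'E'
from clr import *
snap('scene','scene4'); im=load('scene4')
p0,R0,s=cur(); print(p0,s['qpos'].round(2))
p,R=grip_pose(PIN[:2]-115*XS[:2],-17.1,48,p0[2]-157.66+165,44,-22,11)
dR=Ro.from_euler('z',-29.1,degrees=True).as_matrix()@R0
plan(p,dR,16); path(p,dR,16)
qq=s['qpos']; print(ik(p,dR,qq)); 
C=cloud(im); m=(im['range_z']>0)&(C[...,2]>p0[2]-15)&(C[...,2]<p0[2]+35)&(C[...,1]<315)&(C[...,1]>170)&(C[...,0]<660)&(C[...,0]>540)
P=C[m]; print(len(P),cv2.minAreaRect(P[:,:2].astype(np.float32)));
a=np.radians(12); t=(P[:,:2]-[601,273.5])@[-np.sin(a),np.cos(a)]
for lo in range(-100,60,10):
    k=(t>=lo)&(t<lo+10)
    if k.sum(): print(lo,k.sum(),np.median(P[k,2]).round(1),P[k,2].max().round(1),end=' | ')
E
```

```text
time: 13.9
eef_pos: [598.0, 318.8, 277.0]
ee_rot: [2.33, 0.269, 1.502]
ft_force: [0.7, 0.1, -1.5]
width: 7.3
time: 14.4
eef_pos: [598.2, 319.0, 368.2]
ee_rot: [2.329, 0.268, 1.502]
ft_force: [0.1, 1.2, -4.6]
width: 6.6
[598.36581188 319.11104946 369.16705656] [ 0.67  0.32  1.57 -0.89  0.93  1.06]
n 16 slide [-0.0292 -0.0027  0.0088] dr [ 0.48 -1.28  1.2 ] ang 29.1
0 [598. 319. 369.]
2 [602. 258. 369.]
4 [602. 197. 369.]
6 [598. 136. 369.]
8 [591.  75. 369.]
10 [579.  15. 369.]
12 [564. -44. 369.]
14 [ 545. -102.  369.]
16 [ 522. -159.  369.]
(array([-0.15018407, -0.022416  ,  1.9684784 , -0.86026664,  0.66216034,
        0.86621347]), np.float64(1.4602221654058666e-11))
305 ((612.2645263671875, 258.160400390625), (27.584749221801758, 126.895751953125), 16.654104232788086)
-90 4 360.4 365.4 | -80 27 369.1 376.1 | -70 21 373.4 375.6 | -60 22 374.7 377.7 | -50 22 374.5 376.3 | -40 25 374.9 376.9 | -30 23 374.9 378.3 | -20 24 376.5 381.3 | -10 23 384.5 389.0 | 0 30 384.3 389.2 | 10 27 377.2 382.9 | 20 24 376.2 380.7 | 30 30 376.9 379.2 | 40 3 379.8 380.8 |
```

View pics/scene4.png

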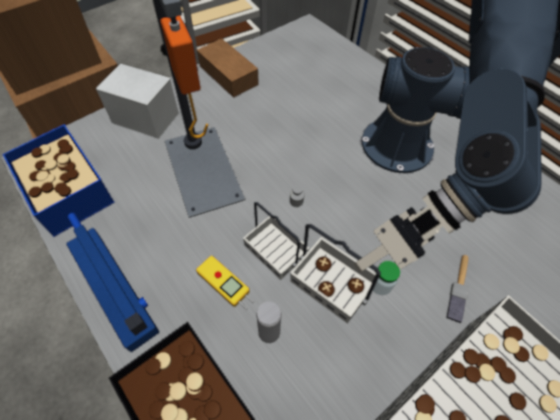

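The scene view shows the tray held level at (335,278) with all three caps at (322,263), (327,288) and (357,285). The bail line slopes by about 1.5°. I'm carrying it over to the robot's side of the hook.

```bash

python3 -m creep '[{"slide":[-0.0117,-0.0011,0.0035],"dr":[0.19,-0.51,0.48],"claw":0},{"slide":[-0.0204,-0.0019,0.0062],"dr":[0.34,-0.9,0.84],"claw":0},{"slide":[-0.0292,-0.0027,0.0088],"dr":[0.48,-1.28,1.2],"claw":0},{"slide":[-0.0292,-0.0027,0.0088],"dr":[0.48,-1.28,1.2],"claw":0},{"slide":[-0.0292,-0.0027,0.0088],"dr":[0.48,-1.28,1.2],"claw":0}]' | head -3
for i in 1 2; do python3 -m creep '[{"slide":[-0.0292,-0.0027,0.0088],"dr":[0.48,-1.28,1.2],"claw":0},{"slide":[-0.0292,-0.0027,0.0088],"dr":[0.48,-1.28,1.2],"claw":0},{"slide":[-0.0292,-0.0027,0.0088],"dr":[0.48,-1.28,1.2],"claw":0},{"slide":[-0.0292,-0.0027,0.0088],"dr":[0.48,-1.28,1.2],"claw":0},{"slide":[-0.0292,-0.0027,0.0088],"dr":[0.48,-1.28,1.2],"claw":0}]' | head -3; done
python3 -m creep '[{"slide":[-0.0204,-0.0019,0.0062],"dr":[0.34,-0.9,0.84],"claw":0},{"slide":[-0.0204,-0.0019,0.0062],"dr":[0.34,-0.9,0.84],"claw":0},{"slide":[-0.0117,-0.0011,0.0035],"dr":[0.19,-0.51,0.48],"claw":0},{"slide":[0,0,0],"dr":[0,0,0],"claw":0}]'
python3 - <<'E'
from clr import *
p0,R0,s=cur(); print(s['qpos'].round(2))
p,R=grip_pose(PIN[:2]-115*XS[:2],-17.1,48,p0[2]-157.66+165,44,-22,11)
plan(p,R,1)
for z in (278,275): 
  p,R=grip_pose(PIN[:2]-100*XS[:2],-17.1,48,z,44,-22,11); plan(p,R,5)
im=snap('scene','scene5');snap('side','side5')
E
```

```text
time: 14.95
eef_pos: [601.2, 190.6, 364.7]
ee_rot: [2.331, 0.271, 1.369]
time: 15.45
eef_pos: [583.2, 38.8, 365.2]
ee_rot: [2.331, 0.272, 1.21]
time: 15.95
eef_pos: [541.4, -108.0, 365.6]
ee_rot: [2.33, 0.273, 1.051]
time: 16.35
eef_pos: [521.1, -158.2, 366.4]
ee_rot: [2.329, 0.273, 0.994]
ft_force: [-0.4, -0.3, -3.2]
width: 6.9
[-0.15 -0.02  1.97 -0.87  0.66  0.87]
n 1 slide [-0.0003  0.0006  0.0007] dr [ 0.3   0.17 -0.19] ang 0.4
n 5 slide [ 0.0059 -0.0111  0.0148] dr [ 0.06  0.03 -0.04] ang 0.4
n 5 slide [ 0.006  -0.0115  0.0152] dr [ 0.06  0.03 -0.04] ang 0.4
```

View pics/side5.png

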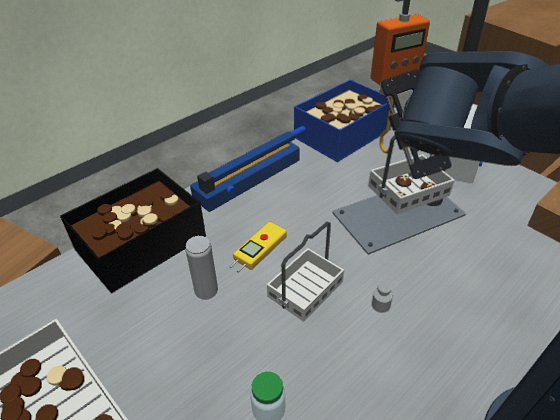

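View pics/scene5.png

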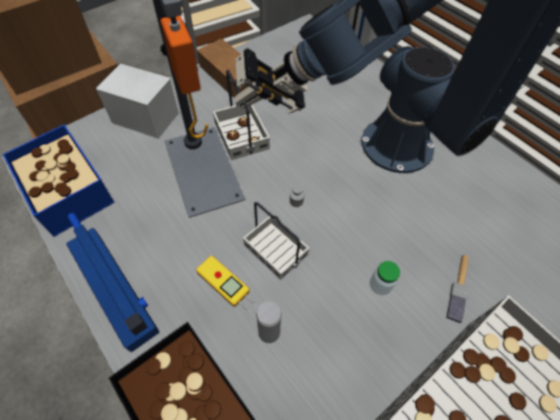

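```bash
cat > bail.py <<'E'
from clr import *
import sys
def bail(ims):
    p0,R0,s=cur(); gp=p0-11*R0[:,2]
    a=Ro.from_matrix(R0)
    for t in ims:
        im=load(t); C=cloud(im)
        Q=C-(gp-48*YS)          # nominal centre at rod level
        S=np.stack([Q@XS,Q@YS,Q[...,2]],-1); c=im['color'].astype(int)
        m=(im['range_z']>0)&(abs(S[...,0])<20)&(S[...,1]>-76)&(S[...,1]<34)&(S[...,2]>-12)&(S[...,2]<25)&(c.max(2)<140)&(c[...,0]<c[...,2]+40)
        P=S[m]; print(t,len(P),'centre nominal stand', ((gp-48*YS-PIN)@XS).round(1),((gp-48*YS-PIN)@YS).round(1),gp[2].round(1))
        for lo in range(-80,40,8):
            k=(P[:,1]>=lo)&(P[:,1]<lo+8)
            if k.sum()>2: print('  y',lo+4,k.sum(),'x %.1f z %.1f'%tuple(np.median(P[k],0)[[0,2]]))
bail(sys.argv[1:])
E
python3 bail.py side5 scene5
```

```text
side5 0 centre nominal stand -115.3 2.2 374.0
scene5 81 centre nominal stand -115.3 2.2 374.0
  y -76 4 x 3.6 z -3.0
  y -68 6 x 2.8 z -1.6
  y -60 8 x 2.3 z -0.8
  y -52 4 x 2.7 z -0.5
  y -44 7 x 2.8 z -0.9
  y -36 8 x 3.3 z -0.7
  y -28 5 x 3.1 z 0.2
  y -20 7 x 3.1 z -0.1
  y -4 5 x 4.0 z 11.5
  y 4 13 x 1.9 z 7.0
  y 12 9 x 1.4 z 2.9
  y 20 4 x 1.9 z 0.9
```

```bash
python3 - <<'E'
from clr import *
R=cur()[1]
def T(x,y,z,n,frm=None):
    g=PIN+x*XS+(48+y)*YS; g[2]=z; p=g+11*R[:,2]; print(clear(p,R)); return plan(p,R,n,frm)
a=T(-75,2,277,7); b=T(-25,2,277,5,a); c=T(-12,2,273,3,b)
E
```

```text
(50.6, 67.0)
n 7 slide [ 0.0052 -0.0056  0.0129] dr [-0. -0.  0.] ang 0.0
(14.9, 36.3)
n 5 slide [0.0026 0.0071 0.0065] dr [-0.  0.  0.] ang 0.0
(9.9, 35.4)
n 3 slide [0.0015 0.0022 0.0037] dr [-0. -0.  0.] ang 0.0
```

```bash

python3 -m creep '[{"slide":[0.0026,-0.0028,0.0065],"dr":[0,0,0],"claw":0},{"slide":[0.0052,-0.0056,0.0129],"dr":[0,0,0],"claw":0},{"slide":[0.0052,-0.0056,0.0129],"dr":[0,0,0],"claw":0},{"slide":[0.0052,-0.0056,0.0129],"dr":[0,0,0],"claw":0},{"slide":[0.0052,-0.0056,0.0129],"dr":[0,0,0],"claw":0}]' | head -2
python3 -m creep '[{"slide":[0.0052,-0.0056,0.0129],"dr":[0,0,0],"claw":0},{"slide":[0.0052,-0.0056,0.0129],"dr":[0,0,0],"claw":0},{"slide":[0.0026,-0.0028,0.0065],"dr":[0,0,0],"claw":0},{"slide":[0,0,0],"dr":[0,0,0],"claw":0}]' | head -2
python3 - <<'E'
from clr import *
snap('side','side6'); snap('scene','scene6')
R=cur()[1]
def T(x,y,z,n,frm=None):
    g=PIN+x*XS+(48+y)*YS; g[2]=z; p=g+11*R[:,2]; print(clear(p,R)); return plan(p,R,n,frm)
b=T(-25,2,277,5)
E
python3 bail.py scene6 side6; python3 hk.py side6b
```

```text
time: 16.95
eef_pos: [547.6, -163.6, 303.4]
time: 17.35
eef_pos: [560.9, -168.2, 268.6]
(15.0, 36.3)
n 5 slide [0.0025 0.0071 0.0066] dr [-0. -0. -0.] ang 0.0
scene6 53 centre nominal stand -74.8 2.5 277.5
  y -76 4 x 3.6 z -2.8
  y -68 5 x 3.2 z -1.3
  y -60 6 x 2.5 z -1.4
  y -52 5 x 2.8 z -0.7
  y -44 7 x 2.2 z -2.0
  y -36 6 x 1.8 z -0.5
  y -28 8 x 2.6 z -1.3
  y -20 4 x 3.0 z 0.1
  y 20 4 x 1.6 z -0.3
side6 0 centre nominal stand -74.8 2.5 277.5
tip stand -62.471420713501395 43.272405425324074 265.22957928899416
5 15.513214491050245 -1.0134092775025327 -146.7057068852654
```

View pics/side6.png

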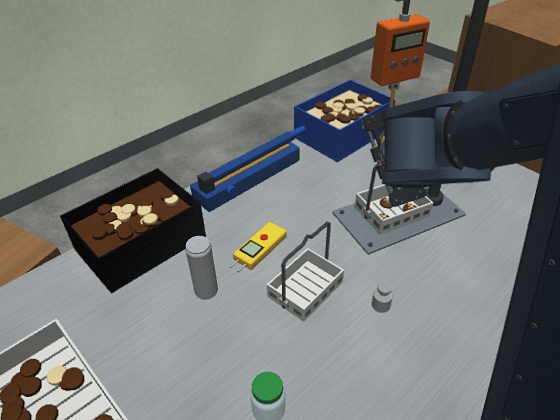

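View pics/scene6.png

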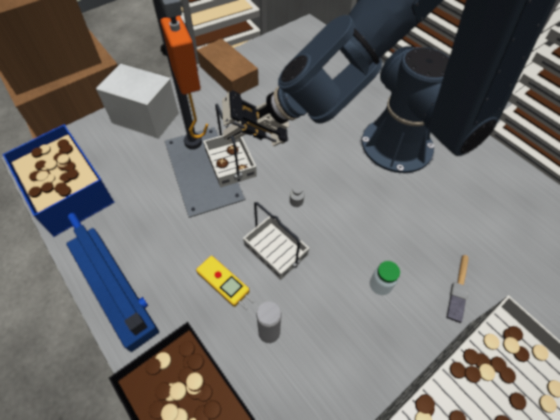

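The side view shows the tray at (400,205) under the hook with its caps in, and the scene view shows the bail in front of the hook tip (198,130). The body is clear of the scale. I'll carry the bail in over the tip.

```bash

python3 -m creep '[{"slide":[0.0020,0.0085,0.0053],"dr":[0,0,0],"claw":0},{"slide":[0.0025,0.0071,0.0066],"dr":[0,0,0],"claw":0},{"slide":[0.0025,0.0071,0.0066],"dr":[0,0,0],"claw":0},{"slide":[0.0025,0.0071,0.0066],"dr":[0,0,0],"claw":0},{"slide":[0.0025,0.0071,0.0066],"dr":[0,0,0],"claw":0}]'
python3 - <<'E'
from clr import *
snap('side','side7'); snap('scene','scene7')
p,R,s=cur()
def T(x,y,z,n,frm=None):
    g=PIN+x*XS+(48+y)*YS; g[2]=z; p=g+11*R[:,2]; print(clear(p,R)); return plan(p,R,n,frm)
print(clear(p,R))
b=T(-15,2,279,2); b=T(-8,2,271,2,b); b=T(-3,2,255,3,b);T(-2,2,244,3,b)
for n in ('side7','scene7'):
    i=cv2.imread(f'pics/{n}.png'); c=i[60:220,330:490] if n=='side7' else i[60:220,140:300]
    cv2.imwrite(f'pics/{n}c.png',cv2.resize(c,None,fx=3.6,fy=3.6,interpolation=cv2.INTER_CUBIC))
E
python3 bail.py scene7
```

```text
time: 18.0
eef_pos: [609.3, -184.5, 271.6]
ee_rot: [2.328, 0.272, 0.997]
ft_force: [0.0, -0.1, -3.1]
width: 6.8
(12.7, 35.4)
(7.2, 35.2)
n 2 slide [0.0014 0.0032 0.0026] dr [ 0. -0.  0.] ang 0.0
(9.9, 35.3)
n 2 slide [ 0.002  -0.0003  0.0049] dr [ 0. -0.  0.] ang 0.0
(19.5, 35.3)
n 3 slide [ 0.0019 -0.0025  0.0046] dr [ 0. -0.  0.] ang 0.0
(29.0, 35.4)
n 3 slide [ 0.0011 -0.0023  0.0026] dr [ 0. -0.  0.] ang 0.0
scene7 30 centre nominal stand -23.7 1.3 278.8
  y -76 3 x 3.0 z -2.6
  y -68 6 x 3.5 z -0.4
  y -60 6 x 4.3 z -0.3
  y -52 4 x 4.9 z -0.4
  y 20 5 x 4.0 z 1.8
```

View pics/scene7c.png

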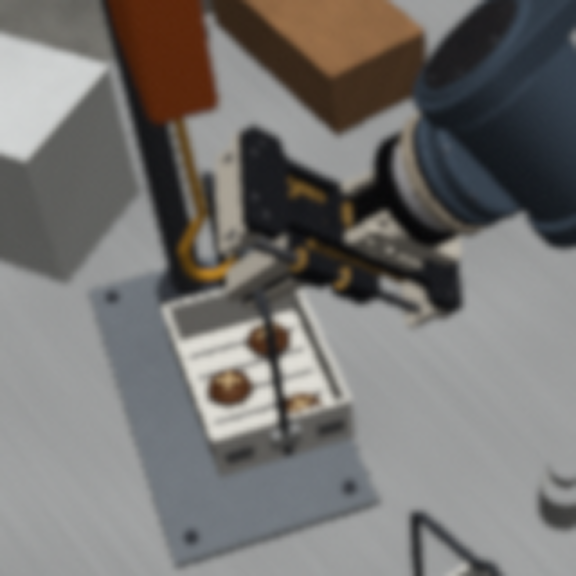

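View pics/side7c.png

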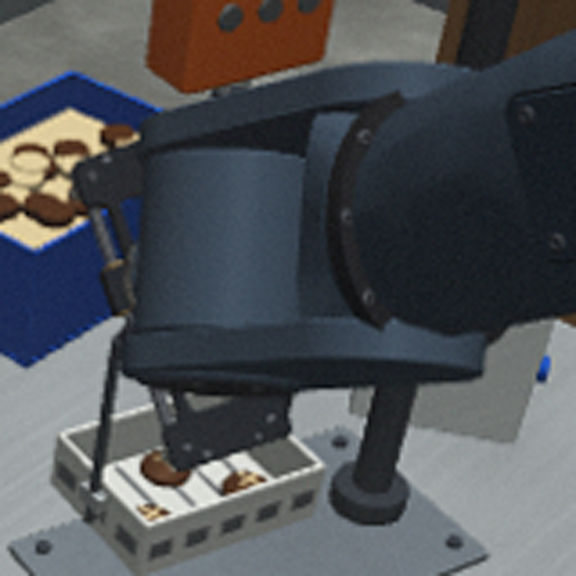

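```bash
cat > ov.py <<'E'
from clr import *
import sys
tag,box=sys.argv[1],list(map(int,sys.argv[2].split(',')));ang=float(sys.argv[3])
im=load(tag)
th=np.linspace(0,-np.pi,15)
H=[(0,0),(0,-110),(18,-128),(18,-152)]+[(18*np.cos(t),-152+18*np.sin(t)) for t in th]+[(-25,-138)]
H=np.array(H);c,s=np.cos(ang),np.sin(ang)
# positive = lower end towards -x
X=H[:,0]*c+H[:,1]*s; Z=-H[:,0]*s+H[:,1]*c
W=PIN+X[:,None]*XS+Z[:,None]*[0,0,1]
p,R,_=cur(); gp=p-11*R[:,2]; ctr=gp-48*YS+2.5*XS+[0,0,-2.5]
Bb=np.array([ctr+y*YS+[0,0,z] for y,z in [(79,-120),(79,-8),(71,0),(15,0),(0,13),(-15,0),(-71,0),(-79,-8),(-79,-120)]])
f=4;x0,y0,x1,y1=box
i=cv2.resize(im['color'][y0:y1,x0:x1,::-1],None,fx=f,fy=f,interpolation=cv2.INTER_CUBIC)
for Q,col in ((W,(255,0,255)),(Bb,(255,255,0))):
    q=((proj(im,Q)-[x0,y0]+.5)*f).astype(int); cv2.polylines(i,[q.reshape(-1,1,2)],False,col,1)
cv2.imwrite(f'pics/{tag}ov.png',i)
E
python3 ov.py scene7 150,70,300,200 0
```

```text
(no output)
```

View pics/scene7ov.png

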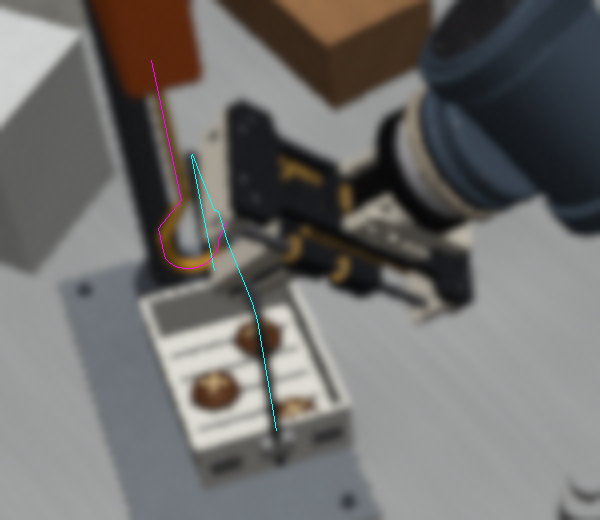

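The overlay shows the hook hanging plumb, with my model within about 4 mm of it (the real one slightly nearer the robot). The bail peak is just past the tip, so I'll go on into the mouth and down.

```bash

python3 -m creep '[{"slide":[0.0012,0.0032,0.0026],"dr":[0,0,0],"claw":0},{"slide":[0.0012,0.0032,0.0026],"dr":[0,0,0],"claw":0},{"slide":[0.0018,-0.0006,0.0042],"dr":[0,0,0],"claw":0},{"slide":[0.0018,-0.0006,0.0042],"dr":[0,0,0],"claw":0},{"slide":[0,0,0],"dr":[0,0,0],"claw":0}]'
python3 - <<'E'
from clr import *
snap('side','side8'); snap('scene','scene8')
p,R,s=cur()
gp=p-11*R[:,2]-PIN; print('gp stand',gp@XS,gp@YS-48,gp[2]+415,clear(p,R))
def T(x,y,z,n,frm=None):
    g=PIN+x*XS+(48+y)*YS; g[2]=z; p=g+11*R[:,2]; print(clear(p,R)); return plan(p,R,n,frm)
b=T(-5,2,256,3); T(-4,2,246,3,b)
E
python3 ov.py scene8 150,70,300,200 0
```

```text
time: 18.6
eef_pos: [622.0, -187.8, 263.8]
ee_rot: [2.329, 0.272, 0.997]
ft_force: [-0.1, 0.2, -3.5]
width: 6.8
gp stand -10.809144912511615 1.8742554638092201 271.67402236034167 (10.3, 35.4)
(19.3, 35.2)
n 3 slide [ 0.0019 -0.0023  0.0047] dr [ 0.  0. -0.] ang 0.0
(27.5, 35.3)
n 3 slide [ 0.001  -0.0021  0.0024] dr [ 0.  0. -0.] ang 0.0
```

View pics/scene8ov.png

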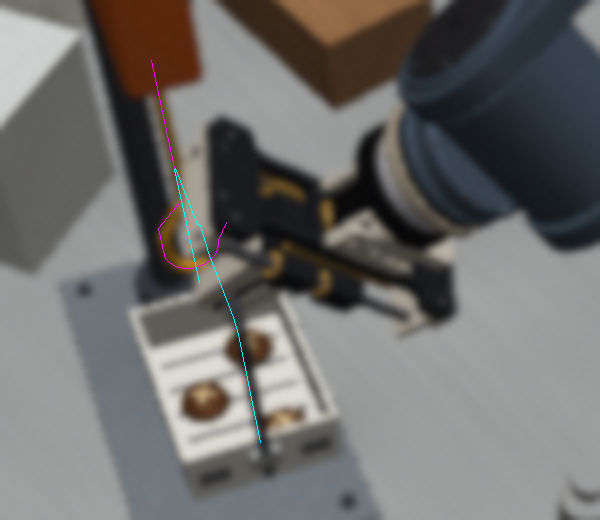

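The bail is now inside the mouth (peak near (203,228) of the crop) and the hook is undisturbed. Lowering.

```bash

python3 -m creep '[{"slide":[0.0015,-0.0026,0.0040],"dr":[0,0,0],"claw":0},{"slide":[0.0015,-0.0026,0.0040],"dr":[0,0,0],"claw":0},{"slide":[0.0015,-0.0026,0.0040],"dr":[0,0,0],"claw":0},{"slide":[0,0,0],"dr":[0,0,0],"claw":0}]'
python3 -m creep '[{"slide":[0.001,-0.0021,0.0024],"dr":[0,0,0],"claw":0},{"slide":[0.001,-0.0021,0.0024],"dr":[0,0,0],"claw":0},{"slide":[0.0005,-0.001,0.0012],"dr":[0,0,0],"claw":0},{"slide":[0,0,0],"dr":[0,0,0],"claw":0}]'
python3 - <<'E'
from clr import *
snap('scene','scene9'); snap('side','side9')
p,R,s=cur()
gp=p-11*R[:,2]-PIN; print('gp stand',gp@XS,gp@YS-48,gp[2]+415,clear(p,R))
print(R.T@[0,0,-.002])
E
python3 ov.py scene9 150,70,300,200 0
```

```text
time: 19.1
eef_pos: [625.0, -189.1, 249.0]
ee_rot: [2.33, 0.272, 0.997]
ft_force: [0.3, 0.8, -4.0]
width: 7.2
time: 19.5
eef_pos: [625.9, -189.3, 241.5]
ee_rot: [2.329, 0.272, 0.997]
ft_force: [0.4, -0.5, -3.2]
width: 7.2
gp stand -6.4391394129597535 1.5998633683252308 249.11944373062502 (25.3, 34.8)
[ 0.00053682 -0.0013999   0.00132367]
```

View pics/scene9ov.png

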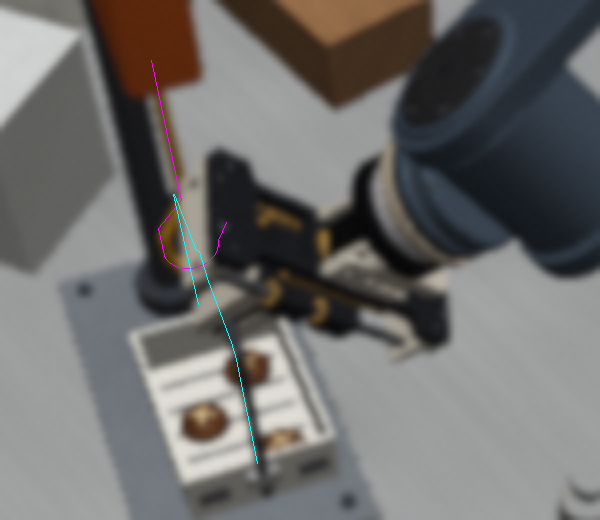

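```bash

for i in 1 2 3 4; do python3 -m creep '[{"slide":[0.0005,-0.0014,0.0013],"dr":[0,0,0],"claw":0},{"slide":[0,0,0],"dr":[0,0,0],"claw":0},{"slide":[0,0,0],"dr":[0,0,0],"claw":0}]' | grep -E "pos|force"; done
```

```text
eef_pos: [625.9, -189.3, 239.8]
ft_force: [0.4, 0.1, -3.7]
eef_pos: [626.0, -189.5, 238.0]
ft_force: [-0.1, -0.4, -1.8]
eef_pos: [626.1, -189.6, 236.3]
ft_force: [0.0, -2.2, 0.9]
eef_pos: [626.0, -189.7, 234.4]
ft_force: [-1.1, -3.2, 5.2]
```

Contact came at about 238 mm. I'll ease back about 1.5 mm so the hook just carries the tray, then look.

```bash

python3 -m creep '[{"slide":[-0.0004,0.001,-0.001],"dr":[0,0,0],"claw":0},{"slide":[0,0,0],"dr":[0,0,0],"claw":0},{"slide":[0,0,0],"dr":[0,0,0],"claw":0}]' | grep -E "time|pos|force"
python3 - <<'E'
from clr import *
snap('scene','scene10'); snap('side','side10')
for n in ('side10',):
    i=cv2.imread(f'pics/{n}.png'); c=i[60:220,330:490]
    cv2.imwrite(f'pics/{n}c.png',cv2.resize(c,None,fx=3.6,fy=3.6,interpolation=cv2.INTER_CUBIC))
E
python3 ov.py scene10 150,70,300,200 0
```

```text
time: 21.1
eef_pos: [625.8, -189.5, 235.3]
ft_force: [-1.6, -3.6, 3.8]
```

View pics/scene10ov.png

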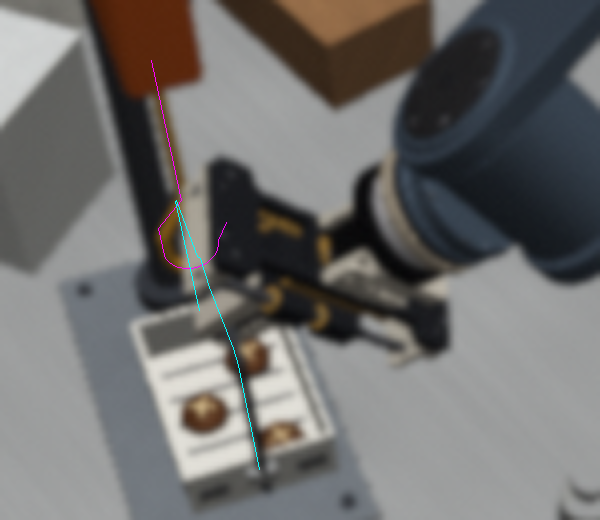

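View pics/side10c.png

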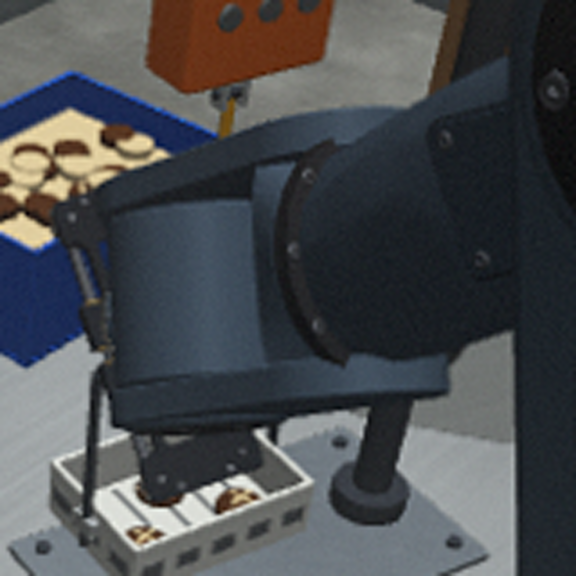

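```bash

python3 - <<'E'
from clr import *
p,R,s=cur(); print((R.T@(-3.5*YS/1000+[0,0,.001])).round(4),(R.T@(-XS/1000)).round(4))
E
```

```text
[-0.0035  0.0007  0.0007] [-0.0003 -0.0007 -0.0006]
```

```bash

python3 -m creep '[{"slide":[-0.0017,0.0003,0.0003],"dr":[0,0,0],"claw":0},{"slide":[-0.0018,0.0004,0.0004],"dr":[0,0,0],"claw":0},{"slide":[0,0,0],"dr":[0,0,0],"claw":0},{"slide":[0,0,0],"dr":[0,0,0],"claw":0},{"slide":[0,0,0],"dr":[0,0,0],"claw":0}]' | grep -E "time|pos|force"
python3 - <<'E'
from clr import *
p,R,s=cur(); print(s['ft_force'],s['ft_torque'])
E
```

```text
time: 21.7
eef_pos: [625.5, -191.3, 236.1]
ft_force: [1.7, 6.3, 1.6]
[1.65613081 6.26725593 1.62630013] [ 0.66175767 -0.02684572  0.76521326]
```

```bash

python3 -m creep '[{"slide":[0.002,0,0],"dr":[0,0,0],"claw":0},{"slide":[0,0,0],"dr":[0,0,0],"claw":0},{"slide":[0,0,0],"dr":[0,0,0],"claw":0}]' | grep -E "time|pos|force"
python3 - <<'E'
from clr import *
snap('scene','scene11'); snap('side','side11')
p,R,s=cur(); print(s['ft_force'],s['ft_torque'])
i=cv2.imread('pics/scene11.png')[60:220,140:300]; j=cv2.imread('pics/side11.png')[60:220,330:490]
cv2.imwrite('pics/c11.png',cv2.resize(np.hstack([i,j]),None,fx=2.5,fy=2.5,interpolation=cv2.INTER_CUBIC))
# tray tilt: rim plane fit from both
C=cloud(load('scene11')); c=load('scene11')['color'].astype(int); Q=C-PIN
S=np.stack([Q@XS,Q@YS,Q[...,2]+415],-1)
m=(abs(S[...,0]+3)<52)&(abs(S[...,1])<72)&(S[...,2]>60)&(S[...,2]<100)&(c.min(2)>120)
P=S[m]; 
A=np.c_[P[:,:2],np.ones(len(P))]; k=np.ones(len(P),bool)
for _ in range(8):
    w=np.linalg.lstsq(A[k],P[k,2],rcond=None)[0]; r=P[:,2]-A@w; k=abs(r)<4
print(len(P),k.sum(),w)
E
```

```text
time: 22.0
eef_pos: [626.1, -190.5, 235.5]
ft_force: [2.2, 4.5, 1.0]
[1.69800657 4.90621303 0.16809846] [0.62705603 0.07737829 0.69826531]
649 599 [-6.20210664e-03 -1.58075078e-02  8.15477742e+01]
```

View pics/c11.png

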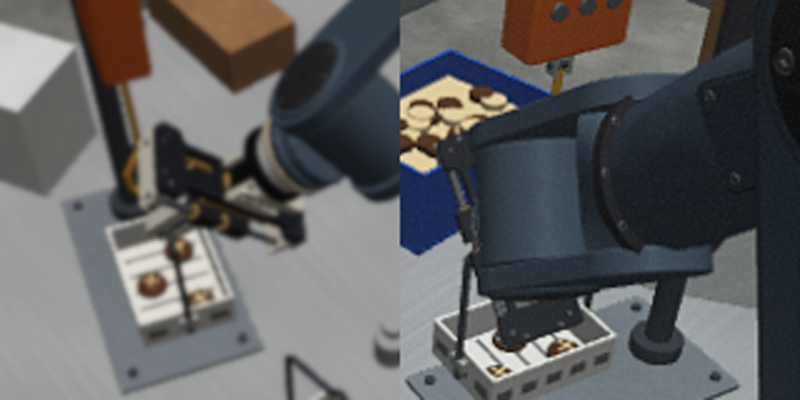

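```bash

python3 -m creep '[{"slide":[0.0012,0,0],"dr":[0,0,0],"claw":0},{"slide":[0,0,0],"dr":[0,0,0],"claw":0},{"slide":[0,0,0],"dr":[0,0,0],"claw":0},{"slide":[0,0,0],"dr":[0,0,0],"claw":0}]' | grep -E "time|pos|force"
python3 -c "
from h import *
s=get_state();print(s['ft_force'],s['ft_torque'],s['width'])"
```

```text
time: 22.5
eef_pos: [626.4, -190.3, 235.5]
ft_force: [-0.1, 1.5, 1.1]
[-0.06575258  1.48254506  1.05183488] [-0.00895151  0.16904037  0.09131697] 7.152022335125535
```

Forces are near neutral and the hook carries the tray while the fingers still hold it. Releasing gently.

```bash

python3 -m creep '[{"slide":[0,0,0],"dr":[0,0,0],"claw":0.1},{"slide":[0,0,0],"dr":[0,0,0],"claw":0.15},{"slide":[0,0,0],"dr":[0,0,0],"claw":0.2},{"slide":[0,0,0],"dr":[0,0,0],"claw":0.3},{"slide":[0,0,0],"dr":[0,0,0],"claw":0.3}]'
python3 - <<'E'
from clr import *
snap('scene','scene12'); snap('side','side12');snap('wrist','w12')
i=cv2.imread('pics/scene12.png')[60:220,140:300]; j=cv2.imread('pics/side12.png')[60:220,330:490]
cv2.imwrite('pics/c12.png',cv2.resize(np.hstack([i,j]),None,fx=2.5,fy=2.5,interpolation=cv2.INTER_CUBIC))
E
```

```text
time: 23.0
eef_pos: [626.5, -190.2, 235.4]
ee_rot: [2.328, 0.272, 0.997]
ft_force: [0.1, 0.9, 0.0]
width: 26.7
```

View pics/c12.png

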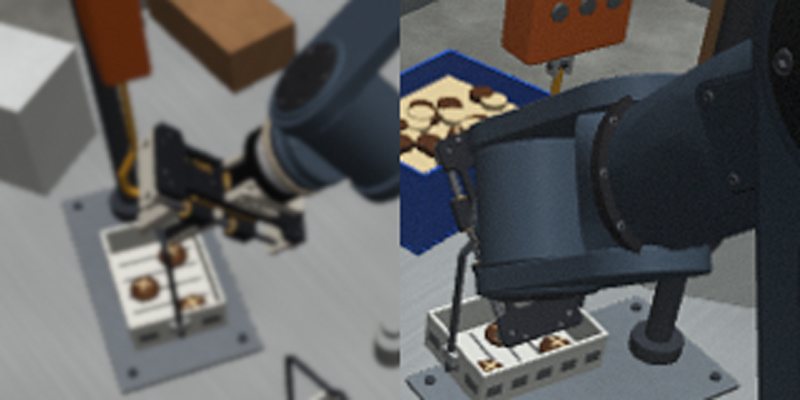

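View pics/w12.png

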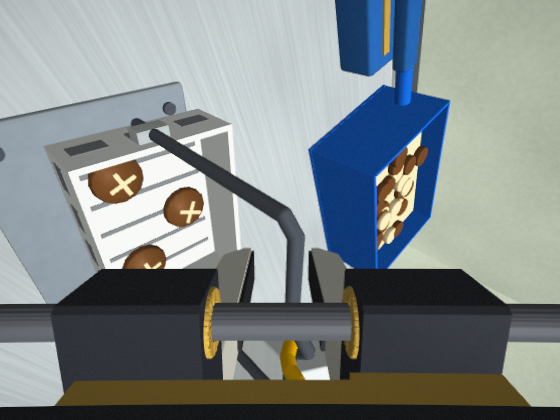

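The wrist view shows the hook (yellow, at (290,360)) under the bail's peak, and the bail free between the open fingers. All three caps are in the tray. I'll open wider and withdraw.

```bash

python3 -m creep '[{"slide":[0,0,0],"dr":[0,0,0],"claw":0.5},{"slide":[0,0,0],"dr":[0,0,0],"claw":0.5},{"slide":[0,0,-0.008],"dr":[0,0,0],"claw":0.5},{"slide":[0,0,-0.012],"dr":[0,0,0],"claw":0.5},{"slide":[0,0,-0.015],"dr":[0,0,0],"claw":0.5}]'
python3 -c "
from h import *
snap('wrist','w13')"
```

```text
time: 23.65
eef_pos: [608.0, -170.4, 259.2]
ee_rot: [2.329, 0.272, 0.997]
ft_force: [0.2, 0.1, -0.4]
width: 46.4
```

View pics/w13.png

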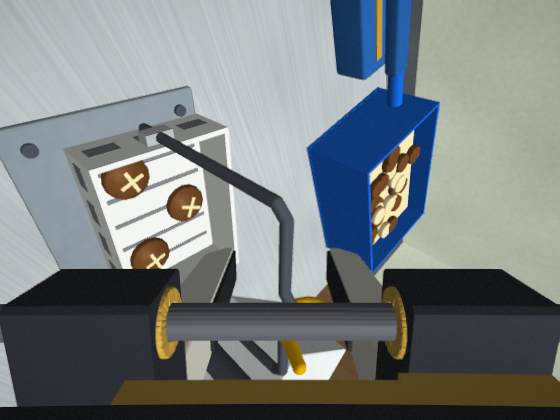

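The wrist view shows the bail hanging on the hook at about (290,300), with the fingers clear on both sides. Withdrawing fully.

```bash

python3 -m creep '[{"slide":[0,0,-0.02],"dr":[0,0,0],"claw":0.5},{"slide":[0,0,-0.03],"dr":[0,0,0],"claw":0.5},{"slide":[0,0,-0.03],"dr":[0,0,0],"claw":0.5},{"slide":[0,0,-0.03],"dr":[0,0,0],"claw":0.5},{"slide":[0,0,-0.03],"dr":[0,0,0],"claw":0.5}]'
python3 -m creep '[{"slide":[0,0,-0.02],"dr":[0,0,0],"claw":0.5},{"slide":[0.02,0,0],"dr":[0,0,0],"claw":0.5},{"slide":[0.03,0,0],"dr":[0,0,0],"claw":0.5},{"slide":[0.03,0,0],"dr":[0,0,0],"claw":0.5},{"slide":[0.02,0,0],"dr":[0,0,0],"claw":0.5}]'
cat > fin.py <<'E'
from clr import *
import sys
t=sys.argv[1]
im=snap('scene','s'+t); C=cloud(im); c=im['color'].astype(int); Q=C-PIN
S=np.stack([Q@XS,Q@YS,Q[...,2]+415],-1)
m=(abs(S[...,0])<100)&(abs(S[...,1])<110)&(S[...,2]>60)&(S[...,2]<140)&(c.min(2)>100)
P=S[m]; print(len(P),'centroid',P.mean(0).round(1),'z',np.percentile(P[:,2],[2,98]).round(1),cv2.minAreaRect(P[:,:2].astype(np.float32)), get_state()['time'])
A=np.c_[P[:,:2],np.ones(len(P))]; k=P[:,2]<np.percentile(P[:,2],60)
for _ in range(8):
    w=np.linalg.lstsq(A[k],P[k,2],rcond=None)[0]; k=abs(P[:,2]-A@w)<4
print('plane',k.sum(),w.round(3))
E
for i in a b c d; do python3 fin.py $i;  done; python3 -c "
from h import *
snap('side','side14')"
```

```text
time: 24.2
eef_pos: [536.1, -93.0, 352.6]
ee_rot: [2.328, 0.271, 0.997]
ft_force: [0.4, -0.4, 0.0]
width: 46.5
time: 24.7
eef_pos: [579.7, -0.4, 337.8]
ee_rot: [2.328, 0.271, 0.998]
ft_force: [0.7, 0.1, 0.2]
width: 46.4
1110 centroid [ -5.8 -10.3  93.3] z [ 78.1 125.1] ((-4.7269287109375, 1.6499557495117188), (162.62472534179688, 110.60846710205078), 88.96184539794922) 24.75
plane 691 [-1.4000e-02 -1.0000e-02  8.1469e+01]
1111 centroid [ -5.9 -10.4  93.5] z [ 78.2 124.8] ((-4.625354766845703, 3.0378265380859375), (163.56361389160156, 110.94705200195312), 88.6270751953125) 24.8
plane 696 [-1.5000e-02 -1.0000e-02  8.1488e+01]
1126 centroid [ -5.7 -10.3  93.5] z [ 78.1 124.7] ((-4.602622985839844, 1.8928451538085938), (160.61680603027344, 111.09439849853516), 89.00422668457031) 24.85
plane 684 [-8.0000e-03 -6.0000e-03  8.1551e+01]
1125 centroid [ -5.3 -10.4  93.4] z [ 78.3 124.4] ((-3.949615478515625, 2.3366317749023438), (159.92230224609375, 110.775146484375), 89.00153350830078) 24.9
plane 692 [-1.1000e-02 -3.0000e-03  8.1642e+01]
```

View pics/side14.png

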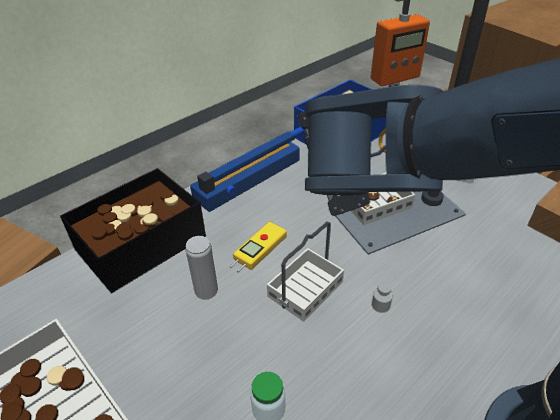

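View pics/sd.png

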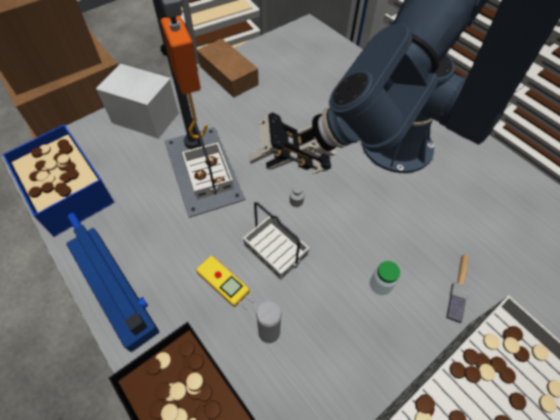

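```bash

for k in 1 2 3; do python3 -m creep '[{"slide":[0.02,0,-0.01],"dr":[0,0,0],"claw":0.5},{"slide":[0.02,0,-0.01],"dr":[0,0,0],"claw":0.5},{"slide":[0,0,0],"dr":[0,0,0],"claw":0.5},{"slide":[0,0,0],"dr":[0,0,0],"claw":0.5}]'|head -2
python3 fin.py e$k; done
python3 -c "
from h import *
im=load('se3');cv2.imwrite('pics/se3c.png',cv2.resize(im['color'][80:230,130:280,::-1],None,fx=4,fy=4,interpolation=cv2.INTER_CUBIC))"
```

```text
time: 25.35
eef_pos: [589.7, 40.6, 340.5]
1118 centroid [  3.2 -10.5  93.6] z [ 78.  124.6] ((3.7944488525390625, -1.4232940673828125), (168.2801971435547, 111.6151123046875), 88.93289184570312) 25.4
plane 679 [ 2.000e-02 -7.000e-03  8.152e+01]
time: 25.8
eef_pos: [600.5, 83.7, 342.6]
1094 centroid [ -5.9 -10.5  93.3] z [ 78.4 124.8] ((-4.721958160400391, 2.3238525390625), (161.17079162597656, 110.81498718261719), 88.91205596923828) 25.85
plane 693 [-1.4000e-02  2.0000e-03  8.1684e+01]
time: 26.25
eef_pos: [611.3, 127.0, 345.0]
1138 centroid [  2.8 -10.2  93.7] z [ 77.9 124.5] ((3.686351776123047, -1.8992691040039062), (169.52450561523438, 111.49508666992188), 88.88954162597656) 26.3
plane 673 [ 1.5000e-02 -1.0000e-03  8.1669e+01]
```

View pics/se3c.png

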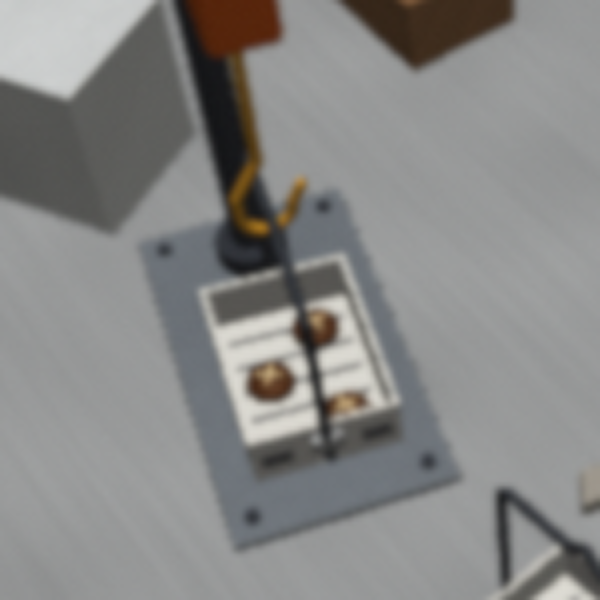

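The crop shows the bail seated in the hook at (275,230) and three caps in the level tray. A slow swing of about ±5 mm remains, so I'll measure its speed.

```bash
python3 - <<'E'
from clr import *
T=[]
for i in range(30):
    im=get_image('scene'); t=get_state()['time']; C=cloud(im); c=im['color'].astype(int); Q=C-PIN
    S=np.stack([Q@XS,Q@YS,Q[...,2]+415],-1)
    m=(abs(S[...,0])<100)&(abs(S[...,1])<110)&(S[...,2]>60)&(S[...,2]<140)&(c.min(2)>100)
    T.append((t,*S[m].mean(0)))
T=np.array(T); print(T.round(2)[:, :4].tolist())
v=(T[4:,1:]-T[:-4,1:])/(T[4:,:1]-T[:-4,:1]); print(np.abs(v).max(0))
E
```

```text
[[26.35, 3.66, -10.6, 93.7], [26.4, 3.4, -10.67, 93.69], [26.45, 3.43, -10.48, 93.63], [26.5, 2.66, -9.58, 93.63], [26.55, 1.75, -10.92, 93.48], [26.6, 0.51, -10.44, 93.79], [26.65, -1.09, -10.34, 93.69], [26.7, -2.65, -10.18, 93.58], [26.75, -3.8, -9.89, 93.55], [26.8, -4.91, -10.18, 93.51], [26.85, -5.62, -10.61, 93.47], [26.9, -5.85, -10.4, 93.35], [26.95, -5.94, -10.54, 93.41], [27.0, -5.49, -10.66, 93.52], [27.05, -5.28, -10.32, 93.45], [27.1, -3.87, -10.23, 93.58], [27.15, -2.8, -10.42, 93.6], [27.2, -1.27, -10.62, 93.54], [27.25, 0.13, -10.64, 93.54], [27.3, 1.55, -10.78, 93.63], [27.35, 2.59, -10.76, 93.6], [27.4, 3.2, -10.24, 93.65], [27.45, 3.64, -10.52, 93.67], [27.5, 3.59, -10.76, 93.75], [27.55, 3.28, -10.06, 93.8], [27.6, 2.05, -11.48, 93.56], [27.65, 0.99, -10.71, 93.61], [27.7, -0.45, -10.77, 93.57], [27.75, -1.79, -10.29, 93.5], [27.8, -3.47, -10.66, 93.46]]
[27.74183362  6.21836565  1.50034523]
```

The peak speed is about 28 mm/s against the 100 mm/s limit, and the tilt is about 0.02 rad. Handing in.

```bash
python3 -c "
from bench import finish_job
print(finish_job())"
```

```text
the job is handed in; nothing more can be done
None
```

The job is handed in at about 28 s of the 64 s allowed, and finish_job gave no verdict. The sample tray hangs on the hook by the middle of its bail, with all three caps in it.

**What I did:**
- **Hook:** I stopped it with the closed fingertips, drew them slowly back past plumb and left it hanging still.
- **Tray:** I picked it up by the bail at about 48 mm from the middle with the tool leaned 44°, then carried it over the empty tray and lowered the peak into the hook. The hook took the load before I opened the fingers.

**Last checks:**
- **Seat and caps:** The picture shows the bail's peak in the hook and three caps in the tray.
- **Level:** The tray is level within about 0.02 rad.
- **Swing:** A slow swing of about ±5 mm remains, at most 28 mm/s against the 100 mm/s limit.
- **Clearance:** My gripper model stayed 7 mm or more from the scale, and the arm stands clear of everything. The other bench items look unmoved in the pictures, but I did not re-measure them.

**What disagreed or went less well:**
- My hook model sat about 4 mm off the hook in the picture, which I allowed for.
- When seating, the peak was a few mm off along the bail and pushed sideways on the hook with up to about 6 N, so I re-centred it to about 1.5 N before letting go.

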